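Put the washed churro press back together

TASK

Put the washed churro press back together: swing the latch arm clear of the barrel, then slide the plunger that fits (the narrower of the two) down into the barrel gently, without letting it drop, until it is fully home, and swing the latch arm all the way shut over its stem. Last, slide the drip tray fully home into the slot in the press's base, with its tab handle left outside. Leave everything else on the counter where it is, standing.

Things in the scene. Friction and masses are not known exactly. Their poses are not given: they have to be found in the camera images.
- press_mouth (a point): Fixed churro press: upright round steel barrel on a low aluminium base, 111 (x) by 124 mm (y), 40 mm high. This is the centre of the barrel's open mouth, 150 mm above the counter. Bore 49 mm, outside 57 mm, inside depth 90 mm. Axes: z up along the barrel; +y is the side of the base where the tray slot opens; +x points to the latch arm's hinge post.
- press_floor (a point): centre of the barrel's inner floor, 60 mm above the counter, straight below press_mouth; same axes
- tray_bay (a point): where the centre of the tray's pan (tray_mid) lies when the tray is fully home in the slot through the press's base: 11 mm above the counter, straight below press_mouth, same axes. Slot 95 mm wide (x), 28 mm high, its floor the counter itself; mouth 60 mm to +y of this point, with side cheeks flaring outwards 20 mm farther; back stop 56 mm to -y.
- latch_hinge (a point): upright hinge axis of the latch arm, on the post 45 mm to +x of the barrel's axis, 158 mm above the counter; axes as press_mouth
- latch (a joint): swing of the latch arm, rad. 0 = shut: it lies across the barrel's mouth towards the press's -x, a notch in its side round the plunger's stem. Grows to its stop at 1.6 as the knob swings to the press's +y (clockwise from above); from 1.3 on the mouth is free. Friction under 1 N at the knob, stays where left. Flat bar, 153 to 163 mm above the counter; cannot shut over a raised plunger.
- latch_knob (a point): centre of the black upright round knob on the latch arm's free end: 18 mm across, 42 mm tall (163 to 205 mm above the counter), this point 186 mm above the counter and 100 mm from the hinge axis; it travels on a level arc
- plunger_mid (a point): the plunger that fits, standing upright: half-way up its axis (z), 82.5 mm above its foot; 165 mm tall, 0.25 kg. White piston at the foot, 46 mm across, 30 mm tall, foot bevelled; steel stem 14 mm across with a 36 mm collar 80 to 88 mm above the foot; round wooden handle 26 mm across, 128 to 165 mm above the foot (middle 65 mm above this point). Seated, its foot rests on the barrel's floor.
- wide_plunger_mid (a point): plunger of another press, to be left alone: the same in everything but its piston, 62 mm across; this point is half-way up, 82.5 mm above its foot. It stands close to the other plunger, on either side of it.
- tray_mid (a point): drip tray: open steel pan 90 mm (x) by 112 mm (y), 22 mm high, lying on the counter; this point is the middle of the pan, 11 mm above its underside. Its black tab handle is at the pan's +y end. About 0.22 kg. Fully home, its axes agree with the press's.
- tray_tab (a point): place to grip on the tray's tab handle: an upright plate 8 mm thick (along the tray's x), 48 mm long (along y, from 56 to 104 mm from the pan's centre), its top 60 mm above the tray's underside; this point is 88 mm to +y of the pan's centre and 40 mm above the underside
- plunger: the plunger's body; origin at the centre of its foot, z along its axis
- tray: the tray's body; origin under the centre of its pan, axes as tray_mid
- mug_at (a point): bystander: white mug, 80 mm across, 90 mm tall; its centre
- bowl_at (a point): bystander: white bowl, 110 mm across, 50 mm tall; its centre
- cups_at (a point): bystander: nested stack of paper cups, 76 mm across, 126 mm tall; its centre
- sugar_at (a point): bystander: glass sugar jar, 68 mm across, 130 mm tall; its centre
- board_at (a point): bystander: wooden serving board, 140 x 200 x 15 mm, lying flat; its centre
- spatula_at (a point): bystander: spatula 260 mm long, lying flat on the robot's side of the counter; a point on it
There are look-alikes about, which are no part of the job. What is shaped like the plunger but purple is not meant. What is shaped like the tray but blue is not meant.

How it is judged:
By the outcome, as a careful person would: the job done as asked, in the order asked, and still so for the second after the job is handed in, with the robot touching nothing.
It also fails if it takes over 72 s, if anything falls off the work surface, if the arm or the gripper's body presses on something with over 40 N, if the wrist force passes 120 N, or if a joint passes its speed limit or range.

ROBOT

A 6-joint arm with a two-finger parallel gripper is mounted at the origin on the work surface. World frame = base frame: x ahead of the robot, y to its left, z up, the work surface at z = 0. Lengths are in m, angles in rad, forces in N, time in s.
With the tool pointing down it reaches from about 0.35 to 0.975 m from the base axis. Payload 4.9 kg.
Tool frame: the origin (TCP) lies at the very end of the fingers, on their centre line; the grasp point (between the pads) lies 19 mm behind it; x points along the fingers, z is the direction in which the jaws open and shut, and the axes are right-handed (so a half turn about x gives the same grasp; the last joint's range is limited). The gripper opens to 85 mm and grips with 20 to 120 N. Pads are 22 mm wide; open, the fingers measure 114 mm over their backs; the gripper's body (76 mm by 85 mm) begins 54 mm behind the grasp point. The pads swing forward as they close: fully open they stand 13 mm farther back than shut.
Start: joints at [-1.394, 0.053, 1.613, -0, 1.476, -0.119], TCP at [0.182, -0.598, 0.231] pointing down, gripper open.
Joint ranges: [-3.01, 3.01], [-1.01, 2.22], [0.06, 2.58], [-1.02, 4.17], [0.09, 2.62], [-3.14, 3.14]. Speed limits (rad/s): [2.57, 2.57, 3.14, 3.14, 3.14, 3.14].

INTERFACE

Orientations are given as a unit quaternion [w, x, y, z].
In Python, from plant import manip, vision, job gives the robot as it stands.
- The arm moves only by the tool servo_tool, never from a script. Its arguments are lists of equal length, an entry for each row: "twist": the turn, a rotation vector about the world's x, y, z in rad, a list of three; "xyz": the shift along the world's x, y, z in cm, a list of three; "fingers": the opening, from 0 (shut) to 1 (fully open). In form: {"twist": [[wx, wy, wz], ...], "xyz": [[x, y, z], ...], "fingers": [fingers, ...]}. A call has 1 to 8 rows; each row shifts and turns the commanded pose from where the row before left it; what a row does not reach is not made up. A row lasts 1/8 s, in which the tool goes at most 62.5 mm and 10.7 degrees, less where a joint would pass 70% of its speed; a pose out of reach is approached as far as the arm can. A call with a gripper value outside its range is refused whole. The fingers move at their own pace and stop on an object; the grip force is fixed at half the most. Time passes only in rows, so rows that do not move let the fingers close. It gives the time, the measured TCP pose, the force and the opening at its end, in the units of the state.
- manip.state(): the state, without advancing time (a new reading comes with each control period).
- vision.grab_frame(name): name is "side" or "top"; returns the picture (480x640x3 uint8, red, green, blue); there is no depth.
- vision.get_calibration(name): a dict with "camera_matrix" (3x3 intrinsics, pixels), "k1" (the pictures are not rectified: a ray, as slopes to the right and down, at radius r is drawn at 1 + k1 r^2 times it, then the intrinsics apply), "origin" and "orientation" of the camera in the world. Camera axes: x right, y up, looking along -z (the intrinsics and any distortion apply to the point x, -y, -z); pixel columns grow to the right and rows downward; lengths in m; the calibration is good to about 2 mm. A picture is of the moment at which its call begins. get_calibration takes no time and is no camera call.
- job.job_done(): hands the job in, once; it reports no verdict.
Trained networks look in the newest picture that a camera, given by its name, has taken for a name from the list of things; names that differ only in an ending like _2 or _b are one class to them, and where a whole thing is asked for, a point or a joint stands for the part that bears it (a point fixed in the world has none). Each returns a list of dicts, best first, with "score" (0 to 1); they miss things now and then, are a little off and sometimes report something else, mostly with a low value. They report only what shows in the picture. A call takes as long as a camera call. They do not tell look-alikes from the thing itself.
- vision.spot_in(camera, label): "extent" ([centre column, centre row, width, height] in pixels, round what is visible of it).
The state is a dict: "time": time; "joint_pos": joint angles; "joint_vel": joint speeds; "joint_efforts": joint torques, N m; "tool_pos": TCP position; "tool_rot": TCP orientation; "contact_force": force on the tool from outside, world axes, zero at the start; "ft_torque": the same for the moment, N m; "gripper_width": opening from 0.0 (shut) to 1.0 (fully open).
Only numpy, scipy, OpenCV 4.12 (cv2) and the standard library are available. Lean on these libraries where they do the work, as an engineer would, in place of code of your own. Each camera call takes 0.05 s, during which the arm holds its last target.

## Working session

There is one attempt and no reset: what is moved stays moved. The work goes in short steps, Python scripts to look and compute and a tool call to move; the robot and the scene stay as the last step left them, time stands still between calls to the robot, and variables do not carry over. Pictures are saved under pics/ and viewed, and the job is handed in when it is done.

Besides the shell and the picture viewer there is one more tool, called after "Emit:" as name(argument=value, ...), one argument or row to a line, values as JSON. servo_tool: Moves the arm, as the interface text tells. Its arguments: {"type":"object","properties":{"twist":{"type":"array","items":{"type":"array","items":{"type":"number"}}},"xyz":{"type":"array","items":{"type":"array","items":{"type":"number"}}},"fingers":{"type":"array","items":{"type":"number"}}},"required":["twist","xyz","fingers"]}

```bash
ls; mkdir -p pics; cat > h.py <<'E'
import numpy as np, cv2, json
from plant import manip, vision, job
from scipy.spatial.transform import Rotation as R
def cal(n):
    c=vision.get_calibration(n); K=np.array(c["camera_matrix"]); q=c["orientation"]
    return K,c["k1"],np.array(c["origin"]),R.from_quat([q[1],q[2],q[3],q[0]]).as_matrix()
def ray(n,u,v):
    K,k1,o,Rm=cal(n)
    d=cv2.undistortPoints(np.array([[[u,v]]],float),K,np.array([k1,0,0,0.]))[0,0]
    r=Rm@np.array([d[0],-d[1],-1]); return o,r/np.linalg.norm(r)
def atz(n,u,v,z):
    o,r=ray(n,u,v); return o+r*(z-o[2])/r[2]
def proj(n,p):
    K,k1,o,Rm=cal(n); c=Rm.T@(np.array(p,float)-o); x,y=c[0]/-c[2],-c[1]/-c[2]; s=1+k1*(x*x+y*y)
    return K[0,0]*x*s+K[0,2],K[1,1]*y*s+K[1,2]
def tri(a,b):
    (o1,r1),(o2,r2)=a,b
    A=np.array([r1,-r2]).T; t=np.linalg.lstsq(A,o2-o1,rcond=None)[0]
    p,q=o1+t[0]*r1,o2+t[1]*r2; return (p+q)/2,np.linalg.norm(p-q)
def save(n,f):
    im=vision.grab_frame(n); cv2.imwrite("pics/"+f,im[:,:,::-1]); return im
E
python3 - <<'E'
from h import *
print(manip.state())
for n in("top","side"):
    save(n,n+"0.png"); K,k1,o,Rm=cal(n); print(n,K.tolist(),k1,o,(-Rm[:,2]).round(3))
    for l in["press_mouth","latch_knob","plunger_mid","wide_plunger_mid","tray_mid","tray_tab","mug_at","bowl_at","cups_at","sugar_at","board_at","spatula_at"]:
        print(l,[(np.round(d["extent"]).tolist(),round(d["score"],2)) for d in vision.spot_in(n,l)])
E
```

```text
pics
{'time': 0.0, 'joint_pos': array([-1.39401208e+00,  5.33768731e-02,  1.61429384e+00,  2.37849480e-05,
        1.47599875e+00, -1.18999375e-01]), 'joint_vel': array([-9.05400556e-05, -2.79175883e-04, -6.90462848e-04, -5.94480951e-04,
       -1.09531260e-03, -5.52789565e-04]), 'joint_efforts': array([ 1.62677155e-03, -3.93686128e+01, -3.70171523e+01, -1.06382444e-05,
        7.21002274e-03, -3.45611390e-06]), 'tool_pos': array([ 0.18207794, -0.59723991,  0.23005071]), 'tool_rot': array([ 0.56768958,  0.42137581,  0.56874606, -0.42035566]), 'contact_force': array([ 0.24045763,  0.72348606, -0.28279216]), 'ft_torque': array([-0.05442265, -0.00530199,  0.06563006]), 'gripper_width': 0.9994567649295173}
top [[512.3218444237601, 0.0, 318.28070427094264], [0.0, 512.3218444237601, 245.72383602475236], [0.0, 0.0, 1.0]] -0.021528173082716515 [ 0.28936502 -0.06083325  1.38616585] [ 0.205  0.014 -0.979]
press_mouth [([369.0, 270.0, 60.0, 56.0], 0.9), ([308.0, 181.0, 38.0, 40.0], 0.32)]
latch_knob [([371.0, 266.0, 29.0, 38.0], 0.92), ([367.0, 272.0, 64.0, 59.0], 0.48)]
plunger_mid [([486.0, 3
[... 1082 characters left out ...]
386.0, 16.0, 45.0], 0.75), ([270.0, 231.0, 82.0, 22.0], 0.61)]
wide_plunger_mid [([359.0, 348.0, 27.0, 54.0], 0.69)]
tray_mid [([302.0, 184.0, 27.0, 46.0], 0.95), ([257.0, 162.0, 47.0, 36.0], 0.66)]
tray_tab [([254.0, 164.0, 48.0, 35.0], 0.81), ([304.0, 182.0, 34.0, 51.0], 0.78), ([398.0, 231.0, 35.0, 29.0], 0.32)]
mug_at [([381.0, 195.0, 29.0, 37.0], 0.88), ([325.0, 284.0, 48.0, 79.0], 0.52), ([304.0, 180.0, 30.0, 48.0], 0.43)]
bowl_at [([398.0, 232.0, 31.0, 30.0], 0.89), ([302.0, 183.0, 31.0, 45.0], 0.41)]
cups_at [([402.0, 258.0, 31.0, 47.0], 0.81)]
sugar_at [([362.0, 153.0, 24.0, 42.0], 0.88)]
board_at []
spatula_at [([268.0, 230.0, 82.0, 22.0], 0.86), ([321.0, 255.0, 46.0, 29.0], 0.68)]
```

```bash
python3 - <<'E'
import cv2
t=cv2.imread("pics/top0.png");s=cv2.imread("pics/side0.png")
cv2.imwrite("pics/t0a.png",cv2.resize(t[160:380,110:530],(800,419),interpolation=3))
cv2.imwrite("pics/s0a.png",cv2.resize(s[130:430,220:460],(480*1,600),interpolation=3))
E
```

```text
(no output)
```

View pics/top0.png

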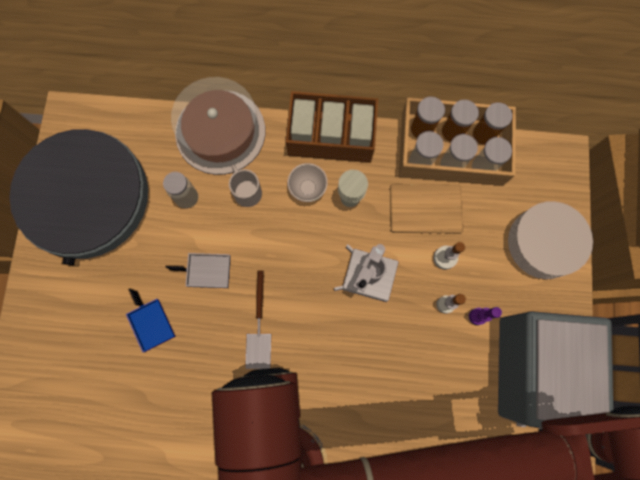

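View pics/side0.png

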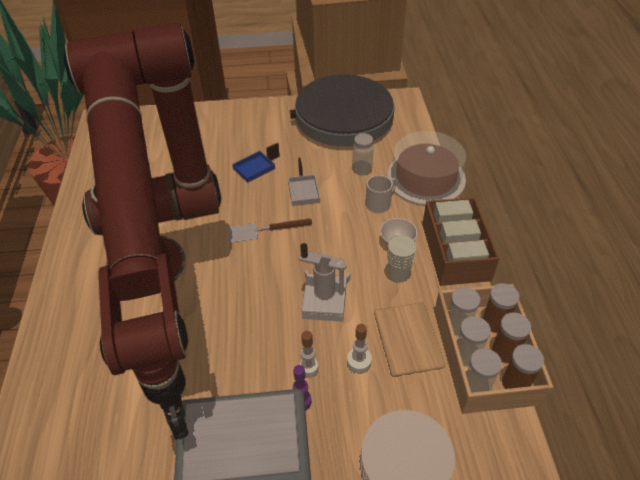

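```bash
ls pics
```

```text
s0a.png
side0.png
t0a.png
top0.png
```

View pics/t0a.png

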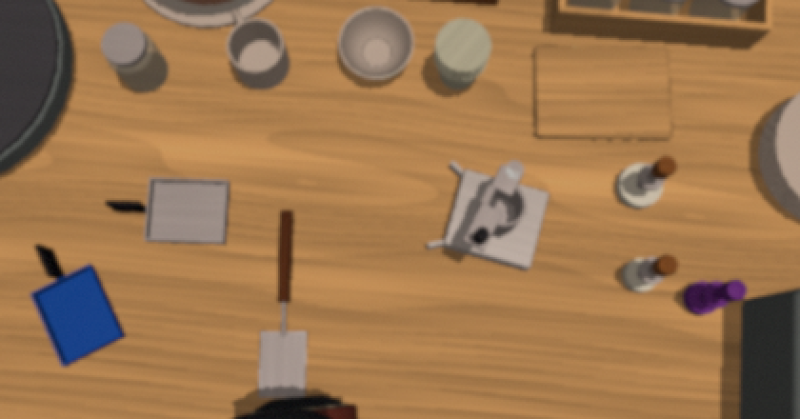

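View pics/s0a.png

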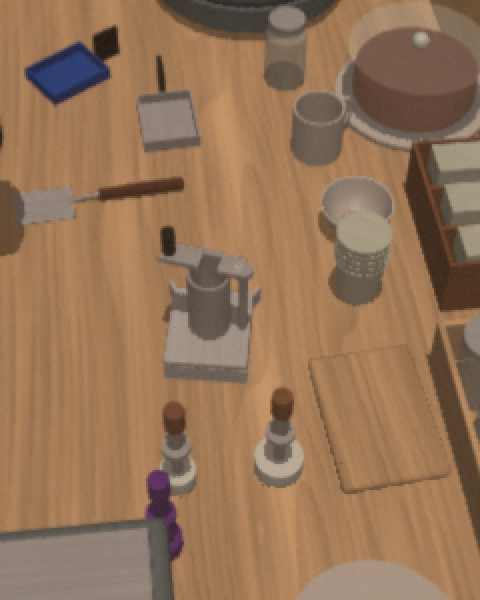

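```bash
python3 - <<'E'
import cv2
t=cv2.imread("pics/top0.png");s=cv2.imread("pics/side0.png")
def c(im,x,y,w,h,k,f): cv2.imwrite("pics/"+f,cv2.resize(im[y:y+h,x:x+w],None,fx=k,fy=k,interpolation=cv2.INTER_CUBIC))
c(t,325,235,80,70,8,"t_press.png");c(s,290,235,70,90,6,"s_press.png")
c(t,430,235,80,95,6,"t_pl.png");c(s,285,315,95,100,6,"s_pl.png")
c(t,160,245,80,50,8,"t_tray.png");c(s,280,145,50,65,8,"s_tray.png")
E
```

```text
(no output)
```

View pics/t_press.png

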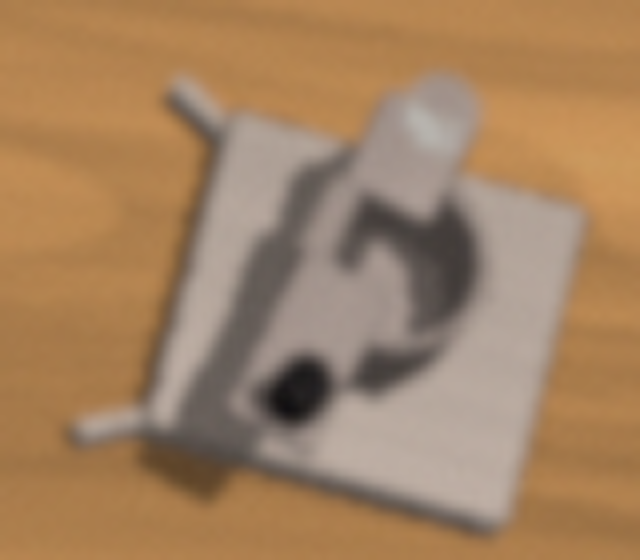

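View pics/s_press.png

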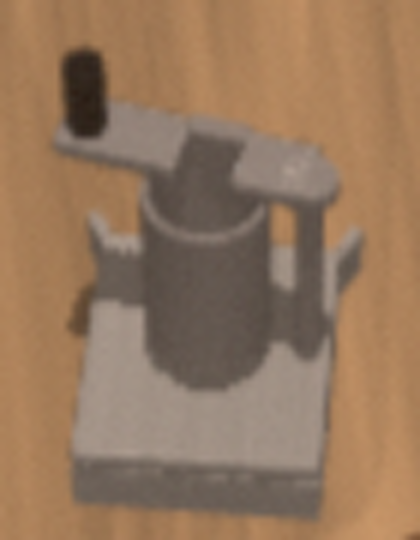

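View pics/t_pl.png

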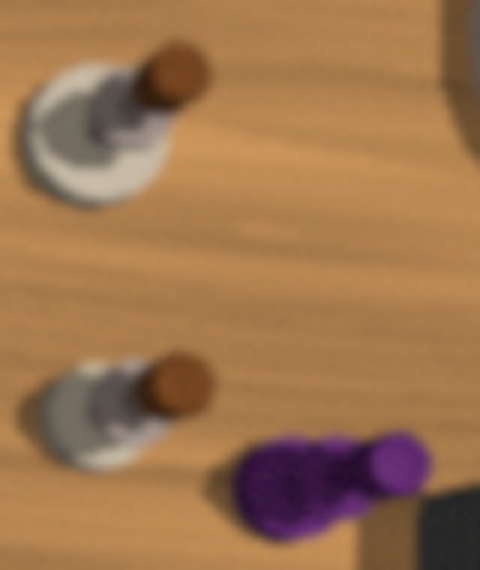

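View pics/s_pl.png

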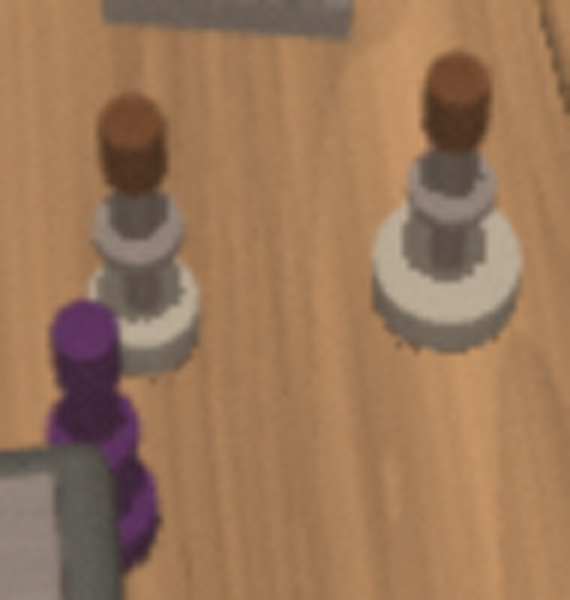

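View pics/t_tray.png

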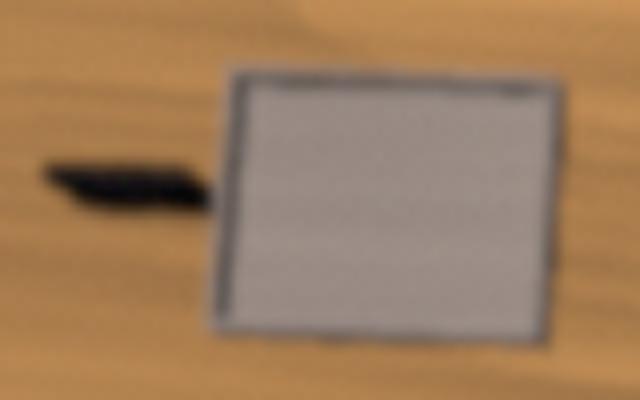

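View pics/s_tray.png

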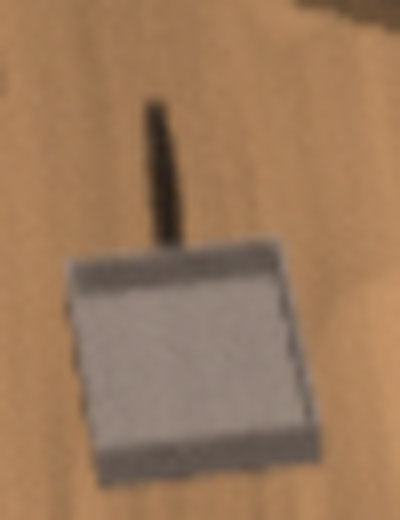

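```bash
cat > m.py <<'E'
from h import *
from scipy.optimize import least_squares
def fit(obs,x0):
    def f(p):
        c,s=np.cos(p[2]),np.sin(p[2]); r=[]
        for n,(x,y,z),uv in obs:
            r+=list(np.array(proj(n,[p[0]+c*x-s*y,p[1]+s*x+c*y,z]))-uv)
        return r
    q=least_squares(f,x0,loss="soft_l1"); return q.x,np.array(f(q.x)).reshape(-1,2).round(1).tolist()
E
python3 - <<'E'
from m import *
h=.0555;g=.062
P=[("top",(h,g,.04),(354.4,249)),("top",(-h,g,.04),(343.75,288.75)),("top",(-h,-g,.04),(387.9,299.6)),("top",(h,-g,.04),(397.9,261)),
("side",(-h,-g,.04),(304.2,311.3)),("side",(h,-g,.04),(343.7,313)),("side",(.045,0,.163),(340,263.5))]
p,r=fit(P,[.5,-.15,0]);print(p,r)
h=.045;g=.056
P=[("top",(h,g,.022),(189,253.5)),("top",(-h,g,.022),(186.25,286.25)),("top",(-h,-g,.022),(228.1,287.7)),("top",(h,-g,.022),(230.4,255.6)),
("side",(-h,g,.022),(288.5,177.5)),("side",(h,g,.022),(314.6,175)),("side",(h,-g,0),(320,202.5)),("side",(-h,-g,0),(292.5,205.6))]
t,r=fit(P,[.5,.2,0]);print(t,r)
k=tri(ray("top",362.3,283.8),ray("side",304,250.3));print("knob",k)
c,s=np.cos(p[2]),np.sin(p[2]);hx,hy=p[0]+.045*c,p[1]+.045*s
print("hinge",hx,hy)
for a in (atz("top",362.3,283.8,.198),atz("side",304,250.3,.186),k[0]):
    d=a[:2]-[hx,hy]; print(a,np.hypot(*d),"latch",(np.pi+p[2]-np.arctan2(d[1],d[0])+np.pi)%(2*np.pi)-np.pi)
print("plunger",tri(ray("top",460.3,298.8),ray("side",307.2,334.7)),atz("top",460.3,298.8,.165),atz("side",307.2,334.7,.165))
print("purple",atz("top",496.5,312.3,.165),"wide",atz("top",459.7,247.5,.165))
for n in("top","side"):print(proj(n,[p[0],p[1],.15]))
E
```

```text
[ 0.50585463 -0.1884859  -0.16068246] [[-1.2, -0.2], [-0.3, -0.0], [1.4, 0.6], [0.4, -1.1], [-2.9, -0.5], [-0.2, -0.4], [0.9, 1.0]]
[0.48154027 0.24714182 0.05231374] [[0.1, -0.4], [0.0, -0.2], [-0.1, -0.2], [-0.1, -1.1], [-1.2, 0.0], [0.0, -0.5], [-0.3, 0.5], [-0.9, 0.7]]
knob (array([ 0.45922539, -0.1556543 ,  0.18310184]), np.float64(0.0019301107161757579))
hinge 0.5502749556336688 -0.19568553566914793
[ 0.45616652 -0.15458525  0.198     ] 0.10269192138230146 latch 0.2510843051246785
[ 0.46010368 -0.15791522  0.186     ] 0.09776224001499977 latch 0.2359871608035342
[ 0.45922539 -0.1556543   0.18310184] 0.09946116465067875 latch 0.253543027809255
plunger (array([ 0.44710025, -0.39390961,  0.16237934]), np.float64(0.0033680003755158314)) [ 0.44508202 -0.39335864  0.165     ] [ 0.44872615 -0.39527173  0.165     ]
purple [ 0.42029752 -0.48066545  0.165     ] wide [ 0.57032118 -0.38808633  0.165     ]
(np.float64(375.79170108836826), np.float64(267.47324382414627))
(np.float64(323.29062712446074), np.float64(266.9975579138619))
```

```bash
cat > ov.py <<'E'
from m import *
def draw(n,im,p,ltc,t,pl,reg,k,f):
    x0,y0,w,hh=reg
    o=cv2.resize(im[y0:y0+hh,x0:x0+w],None,fx=k,fy=k,interpolation=cv2.INTER_CUBIC).copy()
    def L(pts,pose,col,cl=True):
        c,s=np.cos(pose[2]),np.sin(pose[2])
        q=[proj(n,[pose[0]+c*x-s*y,pose[1]+s*x+c*y,z]) for x,y,z in pts]
        q=((np.array(q)-[x0-.5,y0-.5])*k).astype(np.int32); cv2.polylines(o,[q],cl,col,1,cv2.LINE_AA)
    box=lambda a,b,z:[(a,b,z),(-a,b,z),(-a,-b,z),(a,-b,z)]
    circ=lambda r,z,cx=0,cy=0:[(cx+r*np.cos(a),cy+r*np.sin(a),z) for a in np.linspace(0,6.28,30)]
    if p is not None:
        for z in(0,.04):L(box(.0555,.062,z),p,(0,255,0))
        L(circ(.0285,.15),p,(255,0,0));L(circ(.0245,.15),p,(255,0,0));L(circ(.0285,.04),p,(255,0,0))
        kx,ky=.045-.1*np.cos(ltc),.1*np.sin(ltc)
        for z in(.163,.205):L(circ(.009,z,kx,ky),p,(0,0,255))
        L([(.045,0,.163),(kx,ky,.163)],p,(0,0,255),False)
    if t is not None:
        for z in(0,.022):L(box(.045,.056,z),t,(0,255,255))
        L([(0,.056,.06),(0,.104,.06),(0,.104,0.02)],t,(0,255,255),False)
    for a,r in pl:
        for z in(0,.03):L(circ(r,z),(a[0],a[1],0),(255,255,0))
        for z in(.128,.165):L(circ(.013,z),(a[0],a[1],0),(255,255,0))
    cv2.imwrite("pics/"+f,o)
E
python3 - <<'E'
from ov import *
p=[.5058,-.1885,-.161];t=[.4815,.2471,.0523]
P=[((.4465,-.394),.023),((.5703,-.388),.031)]
T=cv2.imread("pics/top0.png");S=cv2.imread("pics/side0.png")
draw("top",T,p,.25,t,P,(325,235,175,90),4.5,"o1.png")
draw("side",S,p,.25,t,P,(285,230,90,160),3.7,"o2.png")
E
```

```text
(no output)
```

View pics/o1.png

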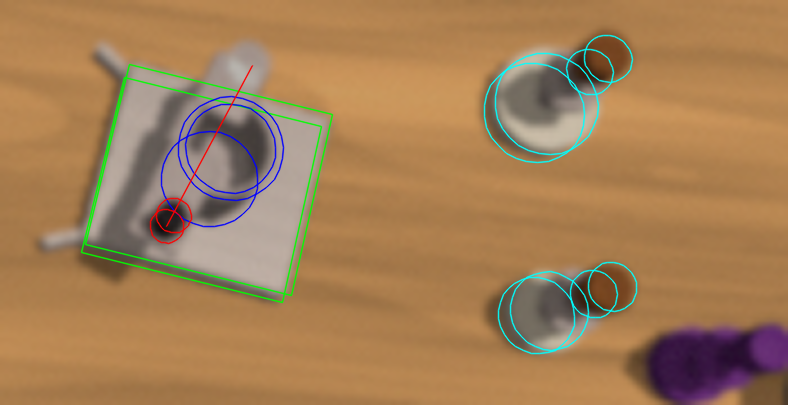

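View pics/o2.png

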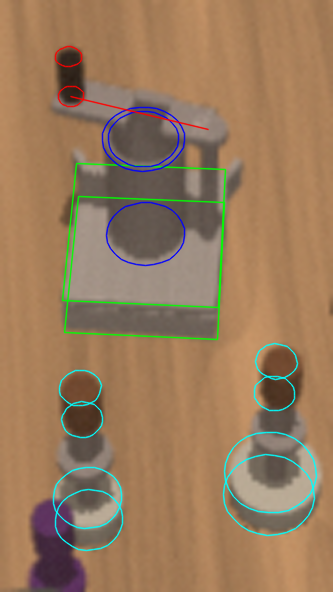

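```bash
cat >> h.py <<'E'
def tool():
    s=manip.state(); q=s["tool_rot"]; M=R.from_quat([q[1],q[2],q[3],q[0]]).as_matrix()
    a=np.arctan2(M[1,2],M[0,2])
    return s,M,a
def rep():
    s,M,a=tool(); print("t",round(s["time"],2),"pos",s["tool_pos"].round(4),"x",M[:,0].round(3),"jawyaw",round(a,3),"F",s["contact_force"].round(1),"grip",round(s["gripper_width"],3),"q",s["joint_pos"].round(2))
E
python3 -c "
from h import *;rep()
c,s=np.cos(-.161),np.sin(-.161)
for th in np.linspace(.25,1.5,11):
  x,y=.045-.1*np.cos(th),.1*np.sin(th);print(round(th,3),round(.5058+c*x-s*y,4),round(-.1885+s*x+c*y,4),'tanyaw',round(np.pi/2-th-.161,3))
"
```

```text
t 1.3 pos [ 0.1822 -0.5978  0.2313] x [-0. -0. -1.] jawyaw -1.275 F [0.1 0.1 0.1] grip 0.999 q [-1.39  0.05  1.61 -0.    1.48 -0.12]
0.25 0.4585 -0.1558 tanyaw 1.16
0.375 0.4642 -0.1446 tanyaw 1.035
0.5 0.4713 -0.1343 tanyaw 0.91
0.625 0.4795 -0.125 tanyaw 0.785
0.75 0.4889 -0.1167 tanyaw 0.66
0.875 0.4993 -0.1097 tanyaw 0.535
1.0 0.5104 -0.104 tanyaw 0.41
1.125 0.5221 -0.0997 tanyaw 0.285
1.25 0.5343 -0.097 tanyaw 0.16
1.375 0.5467 -0.0958 tanyaw 0.035
1.5 0.5592 -0.0961 tanyaw -0.09
```

Emit:
servo_tool(
  twist=[
    [0,0,0.152],
    [0,0,0.152],
    [0,0,0.152],
    [0,0,0.152],
    [0,0,0.152],
    [0,0,0.152],
    [0,0,0.152],
    [0,0,0.152],
  ],
  xyz=[
    [1.72,2.76,1],
    [1.72,2.76,1],
    [1.72,2.76,0],
    [1.72,2.76,0],
    [1.72,2.76,0],
    [1.72,2.76,0],
    [1.72,2.76,0],
    [1.72,2.76,0],
  ],
  fingers=[0.65,0.65,0.65,0.65,0.65,0.65,0.65,0.65],
)

```text
time: 2.3
tool_pos: [0.3203, -0.3761, 0.2515]
tool_rot: [0.707, 0.019, 0.707, -0.019]
contact_force: [-0.3, -1.1, -0.2]
gripper_width: 0.652
```

Emit:
servo_tool(
  twist=[
    [0,0,0.152],
    [0,0,0.152],
    [0,0,0.152],
    [0,0,0.152],
    [0,0,0.152],
    [0,0,0.152],
    [0,0,0.152],
    [0,0,0.152],
  ],
  xyz=[
    [1.72,2.76,0],
    [1.72,2.76,0],
    [1.72,2.76,0],
    [1.72,2.76,0],
    [1.72,2.76,0],
    [1.72,2.76,0],
    [1.72,2.76,0],
    [1.72,2.76,0],
  ],
  fingers=[0.65,0.65,0.65,0.65,0.65,0.65,0.65,0.65],
)

```text
time: 3.3
tool_pos: [0.4579, -0.1552, 0.2515]
tool_rot: [0.591, -0.388, 0.591, 0.388]
contact_force: [0.6, -0.7, -0.1]
gripper_width: 0.654
```

```bash
python3 -c "
from ov import *;rep()
for n,r in(('top',(300,200,140,120)),('side',(270,190,120,140))):
  im=save(n,n+'1.png')[:,:,::-1]
  x,y,w,h=r
  cv2.imwrite('pics/c1%s.png'%n,cv2.resize(im[y:y+h,x:x+w],None,fx=4,fy=4,interpolation=2))
"
```

```text
t 3.3 pos [ 0.4579 -0.1552  0.2515] x [ 0. -0. -1.] jawyaw 1.162 F [ 0.6 -0.7 -0.1] grip 0.654 q [-0.48 -0.31  1.91 -0.    1.54 -1.64]
```

View pics/c1top.png

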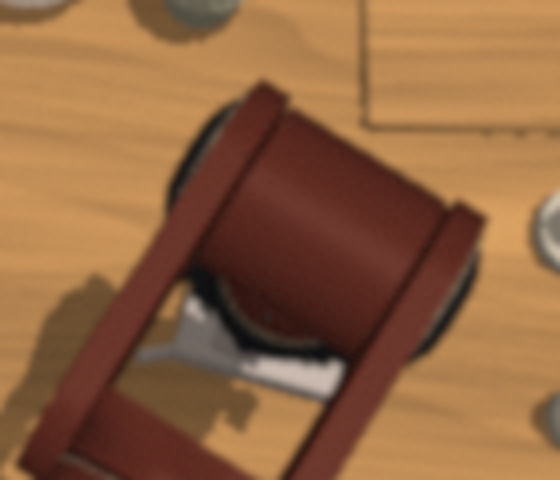

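View pics/c1side.png

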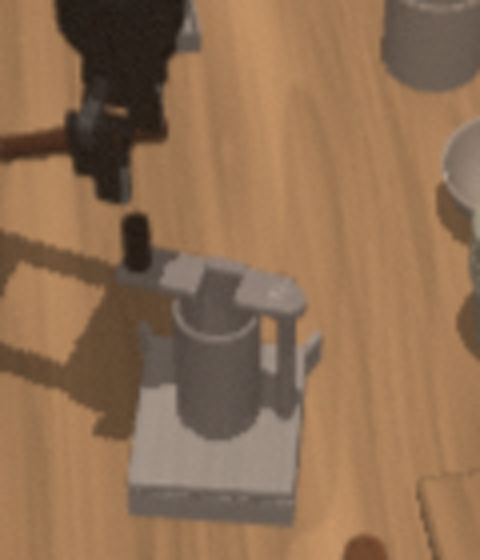

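```bash
python3 -c "
from ov import *
f=lambda p:((np.array(proj('side',p))-[270,190])*4).round()
for z in(.2705,.2515,.205,.163):print(z,f([.4579,-.1552,z]))
for d in(-.028,.028):print(f([.4579+d*np.cos(1.16),-.1552+d*np.sin(1.16),.2515]))
"
```

```text
0.2705 [127. 148.]
0.2515 [128. 169.]
0.205 [131. 219.]
0.163 [134. 262.]
[113. 202.]
[143. 137.]
```

Emit:
servo_tool(
  twist=[
    [0,0,0],
    [0,0,0],
    [0,0,0],
    [0,0,0],
  ],
  xyz=[
    [0.2,0,-2],
    [0,0,-2],
    [0,0,-2],
    [0,0,-1.9],
  ],
  fingers=[0.65,0.65,0.65,0.65],
)

```text
time: 3.9
tool_pos: [0.4586, -0.1564, 0.1701]
tool_rot: [0.592, -0.386, 0.593, 0.387]
contact_force: [-0.5, 0.4, -0.3]
gripper_width: 0.648
```

```bash
python3 -c "
from ov import *;rep()
for n,r in(('side',(270,190,120,140)),):
  im=save(n,n+'2.png')[:,:,::-1]
  x,y,w,h=r
  cv2.imwrite('pics/c2%s.png'%n,cv2.resize(im[y:y+h,x:x+w],None,fx=4,fy=4,interpolation=2))
"
```

```text
t 3.9 pos [ 0.4586 -0.1564  0.1701] x [-0.001  0.001 -1.   ] jawyaw 1.156 F [-0.5  0.4 -0.3] grip 0.648 q [-0.48 -0.25  1.99 -0.    1.39 -1.64]
```

View pics/c2side.png

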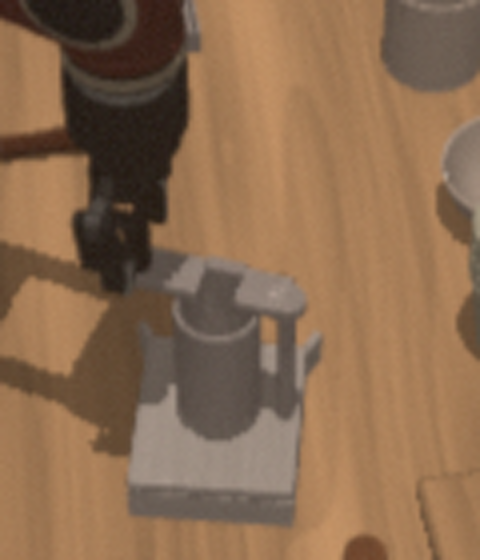

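```bash
python3 -c "
import numpy as np
c,s=np.cos(-.161),np.sin(-.161)
th=np.linspace(.25,1.56,15);x,y=.045-.1*np.cos(th),.1*np.sin(th)
X=.5058+c*x-s*y;Y=-.1885+s*x+c*y
print(np.diff(th)[0]);print([[round(a,2),round(b,2),0] for a,b in zip(np.diff(X)*100,np.diff(Y)*100)])"
```

```text
0.09357142857142858
[[np.float64(0.41), np.float64(0.84), 0], [np.float64(0.49), np.float64(0.8), 0], [np.float64(0.56), np.float64(0.75), 0], [np.float64(0.63), np.float64(0.69), 0], [np.float64(0.69), np.float64(0.63), 0], [np.float64(0.75), np.float64(0.56), 0], [np.float64(0.8), np.float64(0.49), 0], [np.float64(0.84), np.float64(0.41), 0], [np.float64(0.87), np.float64(0.33), 0], [np.float64(0.9), np.float64(0.25), 0], [np.float64(0.92), np.float64(0.16), 0], [np.float64(0.93), np.float64(0.08), 0], [np.float64(0.94), np.float64(-0.01), 0], [np.float64(0.93), np.float64(-0.1), 0]]
```

Emit:
servo_tool(
  twist=[
    [0,0,0],
    [0,0,-0.094],
    [0,0,-0.094],
    [0,0,-0.094],
    [0,0,-0.094],
    [0,0,-0.094],
    [0,0,-0.094],
    [0,0,-0.094],
  ],
  xyz=[
    [0,0,0],
    [0.41,0.84,0],
    [0.49,0.8,0],
    [0.56,0.75,0],
    [0.63,0.69,0],
    [0.69,0.63,0],
    [0.75,0.56,0],
    [0.8,0.49,0],
  ],
  fingers=[0.35,0.35,0.35,0.35,0.35,0.35,0.35,0.35],
)

```text
time: 4.95
tool_pos: [0.5032, -0.1087, 0.1734]
tool_rot: [0.686, -0.174, 0.685, 0.173]
contact_force: [-1.4, -0.2, 0.6]
gripper_width: 0.346
```

Emit:
servo_tool(
  twist=[
    [0,0,-0.094],
    [0,0,-0.094],
    [0,0,-0.094],
    [0,0,-0.094],
    [0,0,-0.094],
    [0,0,-0.094],
    [0,0,-0.094],
    [0,0,0],
  ],
  xyz=[
    [0.84,0.41,0],
    [0.87,0.33,0],
    [0.9,0.25,0],
    [0.92,0.16,0],
    [0.93,0.08,0],
    [0.94,0,0],
    [0.93,-0.1,0],
    [0,0,0],
  ],
  fingers=[0.35,0.35,0.35,0.35,0.35,0.35,0.35,0.35],
)

```text
time: 5.95
tool_pos: [0.567, -0.0976, 0.1734]
tool_rot: [0.706, 0.056, 0.704, -0.056]
contact_force: [1.2, 0.2, -0.4]
gripper_width: 0.342
```

```bash
python3 -c "
from ov import *;rep()
for n,r in(('side',(270,190,120,140)),):
  im=save(n,n+'3.png')[:,:,::-1]
  x,y,w,h=r
  cv2.imwrite('pics/c3%s.png'%n,cv2.resize(im[y:y+h,x:x+w],None,fx=4,fy=4,interpolation=2))
"
```

```text
t 5.95 pos [ 0.567  -0.0976  0.1734] x [ 0.002 -0.001 -1.   ] jawyaw -0.158 F [ 1.2  0.2 -0.4] grip 0.342 q [-0.3  -0.02  1.79 -0.    1.38 -0.14]
```

View pics/c3side.png

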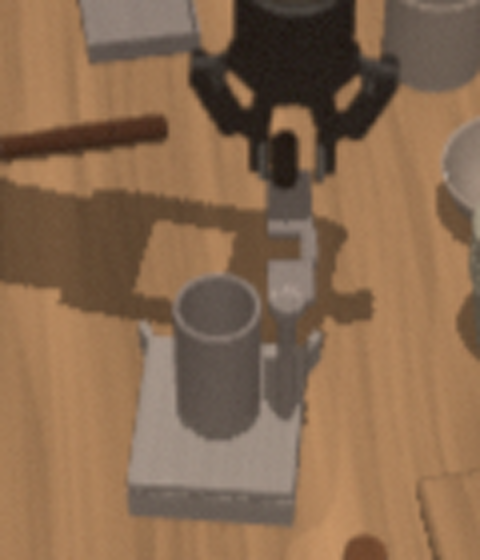

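Emit:
servo_tool(
  twist=[
    [0,0,0],
    [0,0,0],
    [0,0,0],
    [0,0,0],
    [0,0,0],
    [0,0,0],
    [0,0,0],
    [0,0,0],
  ],
  xyz=[
    [0,0,0],
    [0,0,3],
    [0,0,4.5],
    [-1.5,-4,0],
    [-2.5,-6,0],
    [-2.5,-6,0],
    [-2.5,-6,0],
    [-2.5,-6,0],
  ],
  fingers=[0.6,0.6,0.6,0.6,0.8,1,1,1],
)

```text
time: 7.0
tool_pos: [0.4537, -0.3698, 0.2478]
tool_rot: [0.705, 0.056, 0.705, -0.056]
contact_force: [1.1, -0.6, -0.7]
gripper_width: 0.997
```

Emit:
servo_tool(
  twist=[
    [0,0,0],
    [0,0,0],
  ],
  xyz=[
    [-0.53,-1.64,-2],
    [0,0,-1],
  ],
  fingers=[1,1],
)

```text
time: 7.25
tool_pos: [0.4486, -0.3844, 0.2153]
tool_rot: [0.704, 0.057, 0.705, -0.056]
contact_force: [-0.7, 0.6, 0.0]
gripper_width: 0.998
```

```bash
python3 -c "
from ov import *;rep()
im=save('side','side4.png')[:,:,::-1]; it=save('top','top4.png')[:,:,::-1]
draw('side',im,None,0,None,[((.4468,-.394),.023)],(270,190,120,200),3,'c4s.png')
draw('top',it,[.5058,-.1885,-.161],1.5,None,[],(320,225,180,100),4,'c4t.png')
"
```

```text
t 7.25 pos [ 0.4486 -0.3844  0.2153] x [-0.002  0.002 -1.   ] jawyaw -0.16 F [-0.7  0.6  0. ] grip 0.998 q [-0.83 -0.02  1.71  0.    1.45 -0.67]
```

View pics/c4s.png

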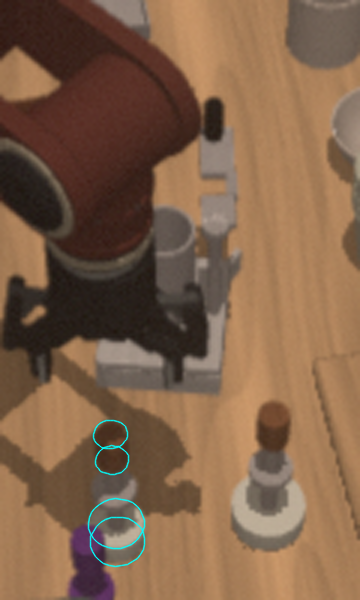

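View pics/c4t.png

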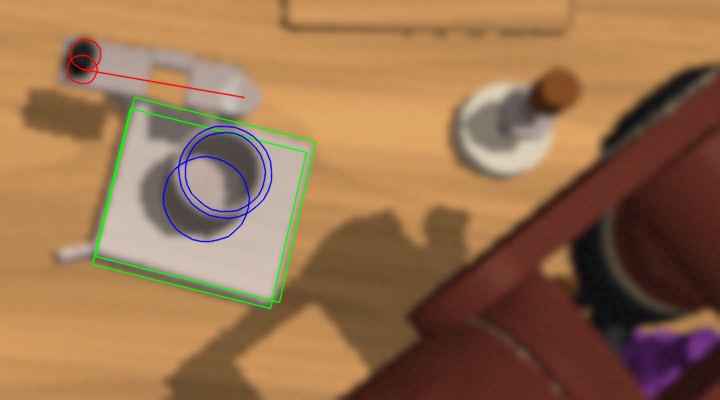

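Emit:
servo_tool(
  twist=[
    [0,0,0],
  ],
  xyz=[
    [0,0,0],
  ],
  fingers=[1],
)

```text
time: 7.48
tool_pos: [0.4503, -0.383, 0.2173]
tool_rot: [0.705, 0.055, 0.705, -0.055]
contact_force: [-1.3, -0.5, -0.4]
gripper_width: 1.004
```

```bash
python3 -c "
from ov import *;rep()
im=cv2.imread('pics/side4.png');cv2.imwrite('pics/c4b.png',cv2.resize(im[300:390,260:350],None,fx=6,fy=6,interpolation=2))
it=cv2.imread('pics/top4.png');cv2.imwrite('pics/c4c.png',cv2.resize(it[235:305,325:405],None,fx=8,fy=8,interpolation=2))
"
```

```text
t 7.47 pos [ 0.4503 -0.383   0.2173] x [ 0.  0. -1.] jawyaw -0.157 F [-1.3 -0.5 -0.4] grip 1.004 q [-0.83 -0.02  1.71  0.    1.45 -0.67]
```

View pics/c4b.png

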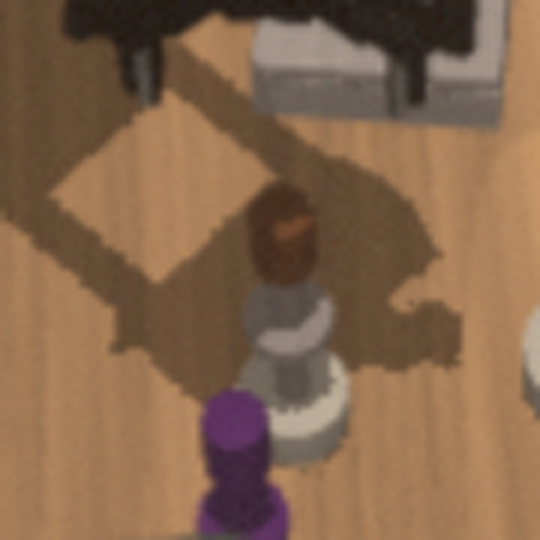

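View pics/c4c.png

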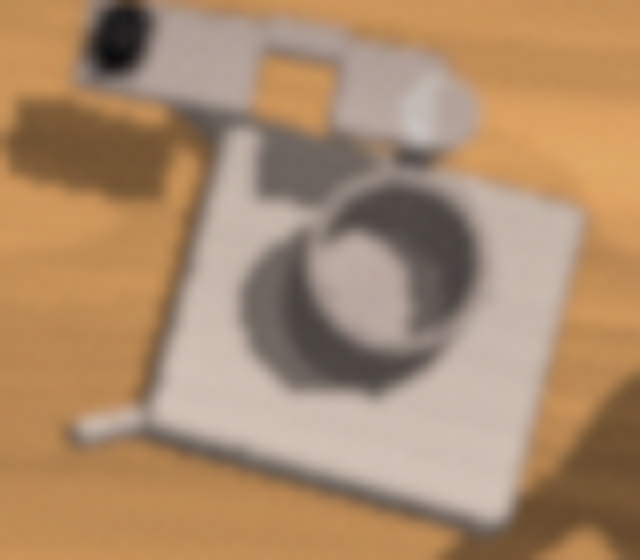

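```bash
python3 -c "
from ov import *
s,M,a=tool();p=np.array([.4486,-.3844,.2153])
print(proj('side',p+[0,0,.013]),[proj('side',p+[0,0,.013]+d*M[:,2]) for d in(-.05,.05)],proj('side',p))
r=tri(ray('top',373.6,267.7),ray('side',323.9,266.4));print('rim',r,atz('top',373.6,267.7,.15),atz('side',323.9,266.4,.15))
print('pl',tri(ray('top',459.9,298.4),ray('side',306.8,334.3)),atz('top',459.9,298.4,.165),atz('side',306.8,334.3,.165))
print(atz('side',(283/6+260-.42),(212/6+300-.42),.165))
k=(130/8+325-.44-.0,38/8+235-.44);print('knob',atz('top',*k,.2))
# side knob c3: (285,158)/4
print('knob side',atz('side',285/4+270-.37,158/4+190-.37,.186))
"
```

```text
(np.float64(305.7686760314175), np.float64(315.16561804800676)) [(np.float64(283.4526517372488), np.float64(314.26166105399864)), (np.float64(328.1571983313702), np.float64(316.06315065195673))] (np.float64(305.9807350956023), np.float64(318.44817022589234))
rim (array([ 0.5067416 , -0.18348981,  0.14566178]), np.float64(0.002298181057040729)) [ 0.50482723 -0.18317763  0.15      ] [ 0.50759534 -0.18670376  0.15      ]
pl (array([ 0.44708639, -0.39287611,  0.16283489]), np.float64(0.0017024596934576595)) [ 0.44595758 -0.39237176  0.165     ] [ 0.44789652 -0.39409977  0.165     ]
[ 0.44764483 -0.39573085  0.165     ]
knob [ 0.55740683 -0.09627184  0.2       ]
knob side [ 0.56178374 -0.09567029  0.186     ]
```

Emit:
servo_tool(
  twist=[
    [0,0,0],
    [0,0,0],
    [0,0,0],
    [0,0,0],
    [0,0,0],
    [0,0,0],
  ],
  xyz=[
    [-0.25,-1.0,0],
    [0,0,-2.2],
    [0,0,-2.2],
    [0,0,-2.2],
    [0,0,-2.2],
    [0,0,0],
  ],
  fingers=[1,1,1,1,1,1],
)

```text
time: 8.22
tool_pos: [0.4453, -0.3924, 0.1249]
tool_rot: [0.703, 0.058, 0.707, -0.054]
contact_force: [0.1, -0.3, 0.9]
gripper_width: 0.996
```

```bash
python3 -c "
from ov import *;rep()
im=save('side','side5.png')[:,:,::-1]
cv2.imwrite('pics/c5.png',cv2.resize(im[300:400,260:360],None,fx=6,fy=6,interpolation=2))
"
```

```text
t 8.22 pos [ 0.4453 -0.3924  0.1249] x [-0.005  0.006 -1.   ] jawyaw -0.159 F [ 0.1 -0.3  0.9] grip 0.996 q [-0.85  0.07  1.78  0.    1.3  -0.69]
```

View pics/c5.png

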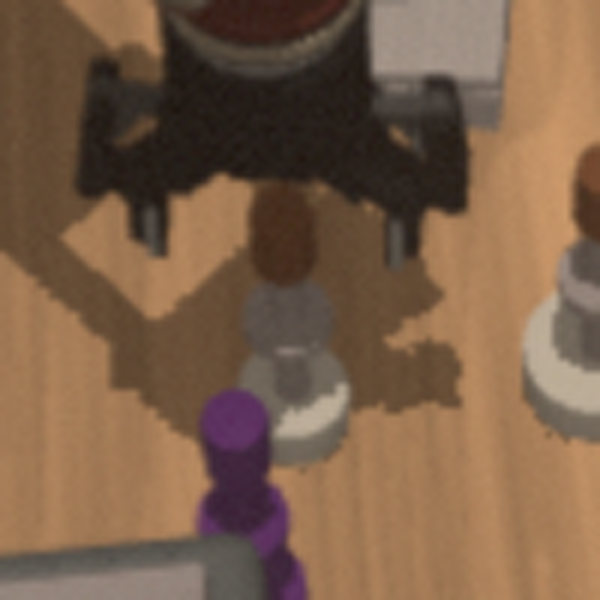

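Emit:
servo_tool(
  twist=[
    [0,0,0],
    [0,0,0],
    [0,0,0],
    [0,0,0],
    [0,0,0],
    [0,0,0],
  ],
  xyz=[
    [0.2,0,0],
    [0,0,0],
    [0,0,0],
    [0,0,0],
    [0,0,0],
    [0,0,0],
  ],
  fingers=[1,0.2,0.1,0.1,0.1,0.1],
)

```text
time: 9.02
tool_pos: [0.449, -0.3947, 0.1298]
tool_rot: [0.705, 0.056, 0.705, -0.056]
contact_force: [-2.0, 0.7, 2.7]
gripper_width: 0.287
```

```bash
python3 -c "
from ov import *;rep()
im=save('side','side6.png')[:,:,::-1]
cv2.imwrite('pics/c6.png',cv2.resize(im[300:400,260:360],None,fx=6,fy=6,interpolation=2))
"
```

```text
t 9.03 pos [ 0.449  -0.3947  0.1298] x [-0. -0. -1.] jawyaw -0.159 F [-2.   0.7  2.7] grip 0.287 q [-0.85  0.07  1.77 -0.    1.3  -0.69]
```

View pics/c6.png

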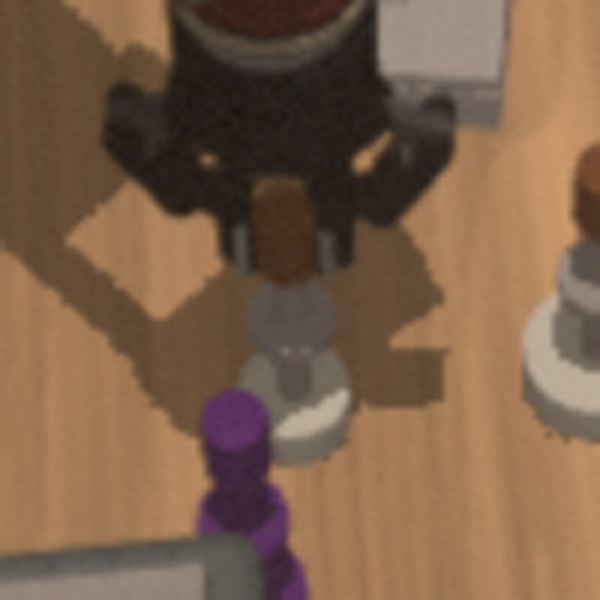

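Emit:
servo_tool(
  twist=[
    [0,0,0],
    [0,0,0],
    [0,0,0],
    [0,0,0],
    [0,0,0],
    [0,0,0],
    [0,0,0],
    [0,0,0],
  ],
  xyz=[
    [0,0,1],
    [0,0,3],
    [0,0,4],
    [0,0,4],
    [0,0,3],
    [0.6,2,1.3],
    [1,3.5,0],
    [1,3.5,0],
  ],
  fingers=[0.1,0.1,0.1,0.1,0.1,0.1,0.1,0.1],
)

```text
time: 10.07
tool_pos: [0.475, -0.3021, 0.2908]
tool_rot: [0.704, 0.057, 0.705, -0.055]
contact_force: [0.6, 1.0, -3.1]
gripper_width: 0.288
```

Emit:
servo_tool(
  twist=[
    [0,0,0],
    [0,0,0],
    [0,0,0],
    [0,0,0],
    [0,0,0],
    [0,0,0],
  ],
  xyz=[
    [1,3.5,0],
    [1,3.5,0],
    [0.9,3.2,0],
    [0.4,1.6,0],
    [0,0,0],
    [0,0,0],
  ],
  fingers=[0.1,0.1,0.1,0.1,0.1,0.1],
)

```text
time: 10.82
tool_pos: [0.5078, -0.1871, 0.2919]
tool_rot: [0.705, 0.056, 0.705, -0.056]
contact_force: [-0.5, -0.2, -3.6]
gripper_width: 0.29
```

```bash
python3 -c "
from ov import *;rep()
im=save('side','side7.png')[:,:,::-1]
cv2.imwrite('pics/c7.png',cv2.resize(im[190:330,280:380],None,fx=4,fy=4,interpolation=2))
im=save('top','top7.png')[:,:,::-1]
cv2.imwrite('pics/c7t.png',cv2.resize(im[200:330,300:440],None,fx=4,fy=4,interpolation=2))
"
```

```text
t 10.82 pos [ 0.5078 -0.1871  0.2919] x [-0.001 -0.    -1.   ] jawyaw -0.16 F [-0.5 -0.2 -3.6] grip 0.29 q [-0.49 -0.18  1.73 -0.    1.59 -0.33]
```

View pics/c7.png

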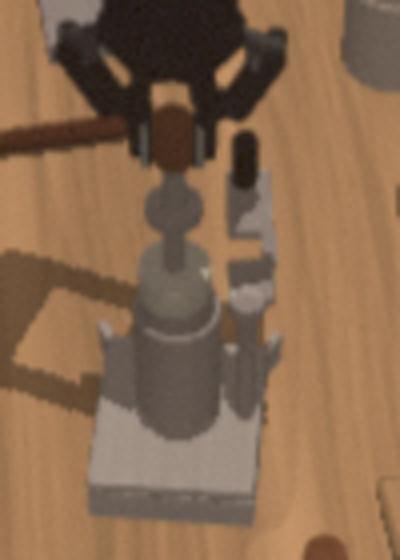

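View pics/c7t.png

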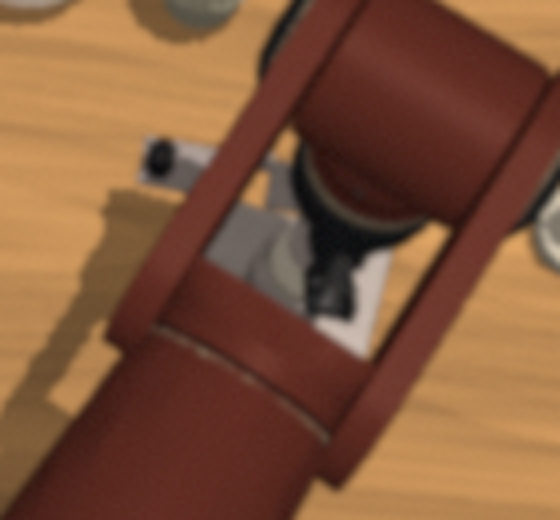

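```bash
python3 -c "
from ov import *
im=cv2.imread('pics/side7.png')
x0,y0,k=305,240,12
o=cv2.resize(im[y0:y0+50,x0:x0+40],None,fx=k,fy=k,interpolation=2)
o=np.clip(o.astype(float)*1.5,0,255).astype('uint8')
def C(c,r,z,col):
    q=[proj('side',[c[0]+r*np.cos(a),c[1]+r*np.sin(a),z]) for a in np.linspace(0,6.28,40)]
    q=((np.array(q)-[x0-.5,y0-.5])*k).astype(int);cv2.polylines(o,[q],True,col,1,16)
rim=(.5070,-.1862)
C(rim,.0285,.15,(255,0,0));C(rim,.0245,.15,(255,0,0))
t=(.5078,-.1871);fz=.2919-.1298
C(t,.023,fz,(0,255,0));C(t,.023,fz+.03,(0,255,0));C(t,.018,fz+.088,(0,255,255))
cv2.imwrite('pics/c7b.png',o)"
```

```text
(no output)
```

View pics/c7b.png

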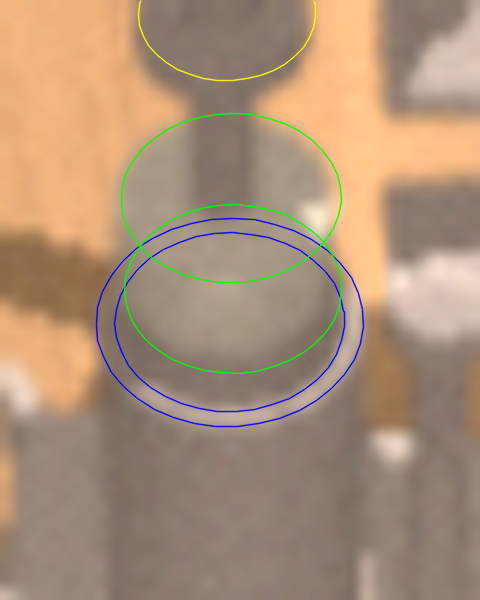

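Emit:
servo_tool(
  twist=[
    [0,0,0],
    [0,0,0],
    [0,0,0],
    [0,0,0],
    [0,0,0],
  ],
  xyz=[
    [0.08,0.09,-0.5],
    [0,0,-0.4],
    [0,0,-0.4],
    [0,0,-0.3],
    [0,0,0],
  ],
  fingers=[0.1,0.1,0.1,0.1,0.1],
)

```text
time: 11.55
tool_pos: [0.5087, -0.1855, 0.2759]
tool_rot: [0.705, 0.056, 0.705, -0.056]
contact_force: [0.3, -0.2, -3.7]
gripper_width: 0.288
```

```bash
cat > z7.py <<'E'
from ov import *
import sys
rep();f=sys.argv[1]
im=save('side','side'+f+'.png')[:,:,::-1]
x0,y0,k=300,225,9
o=cv2.resize(im[y0:y0+65,x0:x0+60],None,fx=k,fy=k,interpolation=2)
o=np.clip(o.astype(float)*1.5,0,255).astype('uint8')
cv2.imwrite('pics/z'+f+'.png',o)
E
python3 z7.py 8
```

```text
t 11.55 pos [ 0.5087 -0.1855  0.2759] x [-0.001  0.    -1.   ] jawyaw -0.159 F [ 0.3 -0.2 -3.7] grip 0.288 q [-0.49 -0.17  1.75  0.    1.56 -0.33]
```

View pics/z8.png

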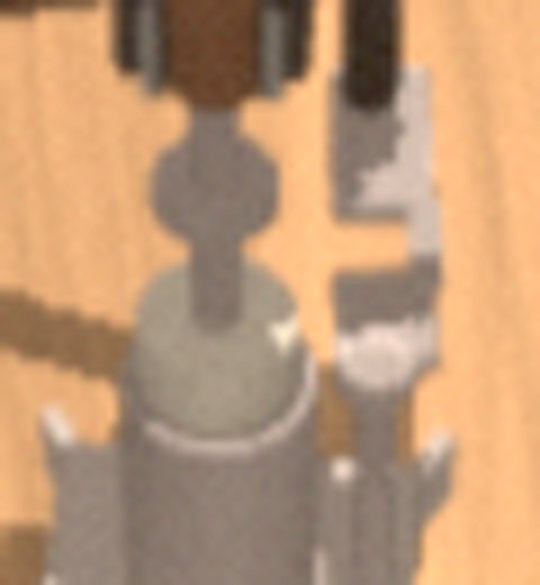

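Emit:
servo_tool(
  twist=[
    [0,0,0],
    [0,0,0],
    [0,0,0],
    [0,0,0],
  ],
  xyz=[
    [0,0,-0.3],
    [0,0,-0.3],
    [0,0,-0.3],
    [0,0,0],
  ],
  fingers=[0.1,0.1,0.1,0.1],
)

```text
time: 12.1
tool_pos: [0.5086, -0.1855, 0.2668]
tool_rot: [0.705, 0.056, 0.705, -0.056]
contact_force: [0.3, 0.4, -3.6]
gripper_width: 0.29
```

```bash
python3 z7.py 9
```

```text
t 12.1 pos [ 0.5086 -0.1855  0.2668] x [-0.001  0.    -1.   ] jawyaw -0.159 F [ 0.3  0.4 -3.6] grip 0.29 q [-0.49 -0.17  1.76 -0.    1.54 -0.33]
```

View pics/z9.png

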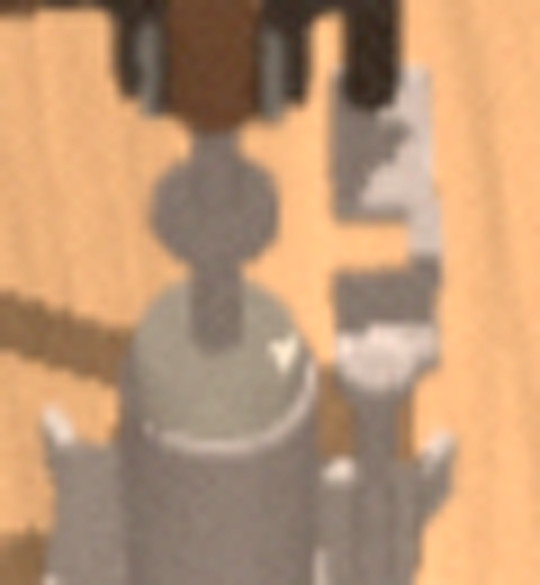

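Emit:
servo_tool(
  twist=[
    [0,0,0],
    [0,0,0],
    [0,0,0],
    [0,0,0],
    [0,0,0],
    [0,0,0],
  ],
  xyz=[
    [0.04,0,-0.3],
    [0,0,-0.5],
    [0,0,-0.5],
    [0,0,-0.5],
    [0,0,-0.4],
    [0,0,0],
  ],
  fingers=[0.1,0.1,0.1,0.1,0.1,0.1],
)

```text
time: 12.9
tool_pos: [0.509, -0.1855, 0.2447]
tool_rot: [0.705, 0.056, 0.705, -0.056]
contact_force: [-0.5, -0.0, -3.4]
gripper_width: 0.293
```

Emit:
servo_tool(
  twist=[
    [0,0,0],
    [0,0,0],
    [0,0,0],
    [0,0,0],
    [0,0,0],
    [0,0,0],
    [0,0,0],
    [0,0,0],
  ],
  xyz=[
    [0,0,-0.6],
    [0,0,-0.7],
    [0,0,-0.7],
    [0,0,-0.7],
    [0,0,-0.7],
    [0,0,-0.6],
    [0,0,-0.5],
    [0,0,0],
  ],
  fingers=[0.1,0.1,0.1,0.1,0.1,0.1,0.1,0.1],
)

```text
time: 13.9
tool_pos: [0.509, -0.1855, 0.1997]
tool_rot: [0.705, 0.056, 0.705, -0.056]
contact_force: [-0.1, 0.4, -3.1]
gripper_width: 0.292
```

Emit:
servo_tool(
  twist=[
    [0,0,0],
    [0,0,0],
    [0,0,0],
    [0,0,0],
  ],
  xyz=[
    [0,0,-0.3],
    [0,0,-0.3],
    [0,0,-0.2],
    [0,0,0],
  ],
  fingers=[0.1,0.1,0.1,0.1],
)

```text
time: 14.4
tool_pos: [0.5091, -0.1855, 0.1921]
tool_rot: [0.705, 0.056, 0.705, -0.056]
contact_force: [-1.3, 0.2, -2.4]
gripper_width: 0.288
```

Emit:
servo_tool(
  twist=[
    [0,0,0],
    [0,0,0],
    [0,0,0],
  ],
  xyz=[
    [0,0,-0.1],
    [0,0,-0.1],
    [0,0,0],
  ],
  fingers=[0.1,0.1,0.1],
)

```text
time: 14.78
tool_pos: [0.5092, -0.1856, 0.1902]
tool_rot: [0.705, 0.056, 0.705, -0.056]
contact_force: [-0.2, 0.3, -2.9]
gripper_width: 0.281
```

Emit:
servo_tool(
  twist=[
    [0,0,0],
    [0,0,0],
    [0,0,0],
  ],
  xyz=[
    [0,0,-0.1],
    [0,0,-0.1],
    [0,0,0],
  ],
  fingers=[0.1,0.1,0.1],
)

```text
time: 15.15
tool_pos: [0.5095, -0.1858, 0.1898]
tool_rot: [0.705, 0.056, 0.705, -0.056]
contact_force: [-3.6, 1.0, 5.9]
gripper_width: 0.289
```

Emit:
servo_tool(
  twist=[
    [0,0,0],
    [0,0,0],
    [0,0,0],
    [0,0,0],
    [0,0,0],
    [0,0,0],
  ],
  xyz=[
    [0,0,0],
    [0,0,0],
    [0,0,0],
    [0,0,2],
    [0,0,4],
    [0,0,3],
  ],
  fingers=[0.5,0.7,0.7,0.7,0.7,0.7],
)

```text
time: 15.9
tool_pos: [0.5098, -0.1859, 0.2817]
tool_rot: [0.706, 0.056, 0.704, -0.057]
contact_force: [-0.0, 0.6, -0.6]
gripper_width: 0.696
```

```bash
python3 z7.py 10
```

```text
t 15.9 pos [ 0.5098 -0.1859  0.2817] x [ 0.003 -0.001 -1.   ] jawyaw -0.159 F [-0.   0.6 -0.6] grip 0.696 q [-0.49 -0.17  1.74  0.    1.57 -0.33]
```

View pics/z10.png

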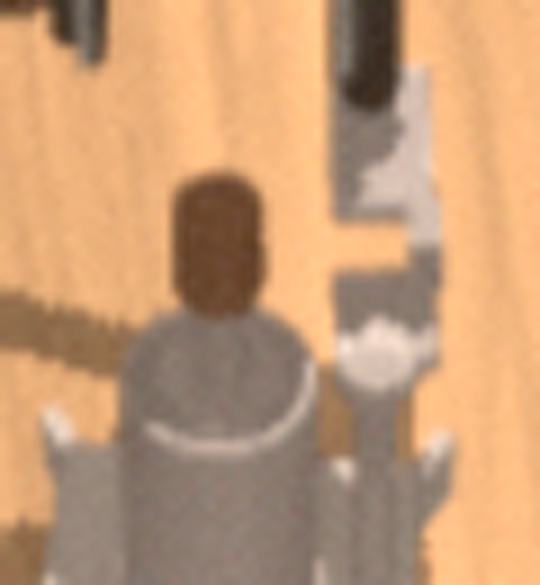

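Emit:
servo_tool(
  twist=[
    [0,0,0],
    [0,0,0],
    [0,0,0],
    [0,0,0],
    [0,0,0],
    [0,0,0],
    [0,0,0],
    [0,0,0],
  ],
  xyz=[
    [1.7,3,0],
    [1.8,3,0],
    [1.7,2.9,0],
    [0,0,-2.5],
    [0,0,-3.5],
    [0,0,-3],
    [0,0,-1.9],
    [0,0,0],
  ],
  fingers=[0.7,0.7,0.7,0.7,0.7,0.7,0.7,0.4],
)

```text
time: 16.95
tool_pos: [0.5606, -0.0964, 0.1683]
tool_rot: [0.704, 0.056, 0.706, -0.056]
contact_force: [0.2, 0.1, -0.2]
gripper_width: 0.506
```

```bash
sed -i 's/x0,y0,k=300,225,9/x0,y0,k=290,200,6/;s/y0+65,x0:x0+60/y0+100,x0:x0+80/' z7.py; python3 z7.py 11;python3 -c "
import numpy as np
c,s=np.cos(-.161),np.sin(-.161)
th=np.linspace(1.5,-.03,17);x,y=.045-.1*np.cos(th),.1*np.sin(th)
X=c*x-s*y;Y=s*x+c*y
print(np.diff(th)[0]);print([[float(round(a,2)),float(round(b,2)),0] for a,b in zip(np.diff(X)*100,np.diff(Y)*100)])"
```

```text
t 16.95 pos [ 0.5606 -0.0964  0.1683] x [-0.002  0.001 -1.   ] jawyaw -0.159 F [ 0.2  0.1 -0.2] grip 0.506 q [-0.3  -0.03  1.81 -0.    1.37 -0.14]
-0.09562500000000007
[[-0.96, 0.04, 0], [-0.95, -0.05, 0], [-0.95, -0.14, 0], [-0.93, -0.23, 0], [-0.9, -0.32, 0], [-0.87, -0.4, 0], [-0.82, -0.48, 0], [-0.77, -0.56, 0], [-0.72, -0.63, 0], [-0.65, -0.7, 0], [-0.58, -0.76, 0], [-0.51, -0.81, 0], [-0.43, -0.85, 0], [-0.35, -0.89, 0], [-0.26, -0.92, 0], [-0.17, -0.94, 0]]
```

View pics/z11.png

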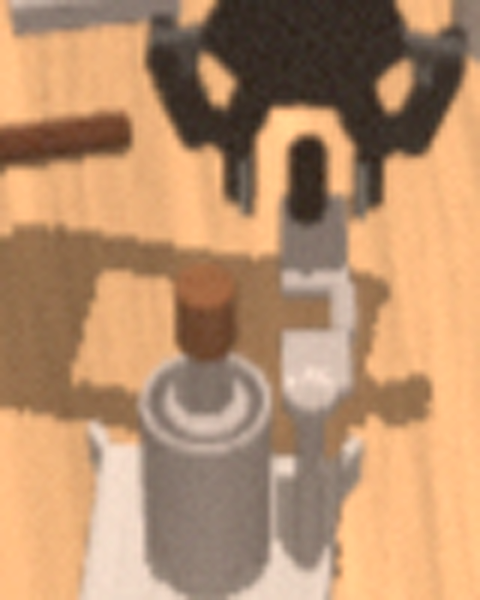

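Emit:
servo_tool(
  twist=[
    [0,0,0],
    [0,0,0.096],
    [0,0,0.096],
    [0,0,0.096],
    [0,0,0.096],
    [0,0,0.096],
    [0,0,0.096],
    [0,0,0.096],
  ],
  xyz=[
    [0,0,0.2],
    [-0.96,0.04,0],
    [-0.95,-0.05,0],
    [-0.95,-0.14,0],
    [-0.93,-0.23,0],
    [-0.9,-0.32,0],
    [-0.87,-0.4,0],
    [-0.82,-0.48,0],
  ],
  fingers=[0.35,0.35,0.35,0.35,0.35,0.35,0.35,0.35],
)

```text
time: 18.0
tool_pos: [0.4985, -0.1128, 0.1736]
tool_rot: [0.685, -0.181, 0.682, 0.18]
contact_force: [1.5, 0.5, 0.2]
gripper_width: 0.349
```

Emit:
servo_tool(
  twist=[
    [0,0,0.096],
    [0,0,0.096],
    [0,0,0.096],
    [0,0,0.096],
    [0,0,0.096],
    [0,0,0.096],
    [0,0,0.096],
    [0,0,0],
  ],
  xyz=[
    [-0.77,-0.56,0],
    [-0.72,-0.63,0],
    [-0.65,-0.7,0],
    [-0.58,-0.76,0],
    [-0.51,-0.81,0],
    [-0.43,-0.85,0],
    [-0.35,-0.89,0],
    [0,0,0],
  ],
  fingers=[0.35,0.35,0.35,0.35,0.35,0.35,0.35,0.35],
)

```text
time: 19.0
tool_pos: [0.458, -0.1652, 0.1731]
tool_rot: [0.587, -0.395, 0.586, 0.393]
contact_force: [-1.1, 0.0, -0.4]
gripper_width: 0.352
```

```bash
python3 z7.py 12
```

```text
t 19.0 pos [ 0.458  -0.1652  0.1731] x [ 0.003 -0.001 -1.   ] jawyaw 1.183 F [-1.1  0.  -0.4] grip 0.352 q [-0.5  -0.25  1.99  0.    1.4  -1.68]
```

View pics/z12.png

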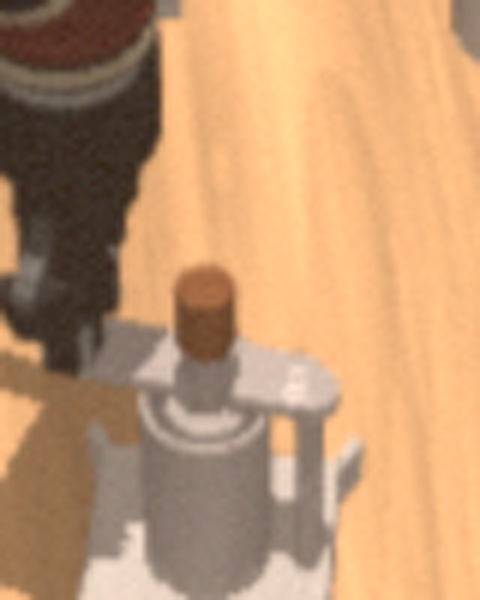

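Emit:
servo_tool(
  twist=[
    [0,0,0.096],
    [0,0,0.096],
    [0,0,0],
  ],
  xyz=[
    [-0.26,-0.8,0],
    [-0.17,-0.6,0],
    [0,0,0],
  ],
  fingers=[0.35,0.35,0.35],
)

```text
time: 19.42
tool_pos: [0.4533, -0.1785, 0.1719]
tool_rot: [0.547, -0.449, 0.546, 0.448]
contact_force: [0.1, 0.1, 0.2]
gripper_width: 0.352
```

Emit:
servo_tool(
  twist=[
    [0,0,0],
    [0,0,0],
  ],
  xyz=[
    [-0.03,-0.2,0],
    [0,0,0],
  ],
  fingers=[0.35,0.35],
)

```text
time: 19.68
tool_pos: [0.4528, -0.1803, 0.1714]
tool_rot: [0.546, -0.449, 0.546, 0.449]
contact_force: [-0.2, 0.3, 1.0]
gripper_width: 0.35
```

```bash
python3 z7.py 13
```

```text
t 19.68 pos [ 0.4528 -0.1803  0.1714] x [ 0. -0. -1.] jawyaw 1.376 F [-0.2  0.3  1. ] grip 0.35 q [-0.53 -0.24  1.99 -0.    1.39 -1.91]
```

View pics/z13.png

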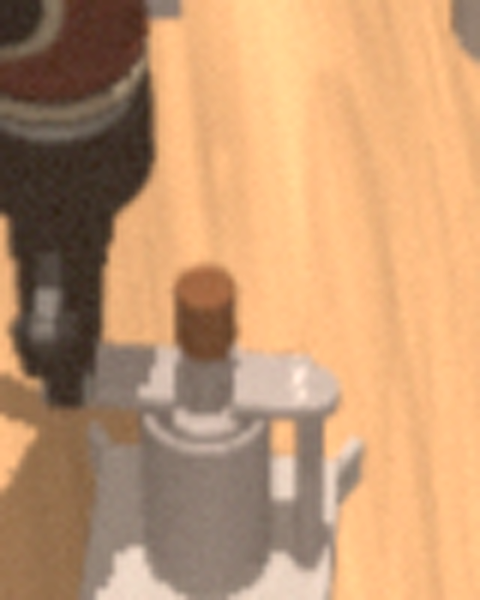

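Emit:
servo_tool(
  twist=[
    [0,0,0],
    [0,0,0],
    [0,0,0],
  ],
  xyz=[
    [-0.03,-0.2,0],
    [-0.03,-0.2,0],
    [0,0,0],
  ],
  fingers=[0.35,0.35,0.35],
)

```text
time: 20.1
tool_pos: [0.4527, -0.181, 0.1712]
tool_rot: [0.548, -0.447, 0.544, 0.451]
contact_force: [1.5, 13.1, 3.5]
gripper_width: 0.355
```

Emit:
servo_tool(
  twist=[
    [0,0,0],
    [0,0,0],
  ],
  xyz=[
    [-0.03,-0.2,0],
    [0,0,0],
  ],
  fingers=[0.35,0.35],
)

```text
time: 20.35
tool_pos: [0.4526, -0.1811, 0.1711]
tool_rot: [0.549, -0.446, 0.542, 0.453]
contact_force: [2.7, 19.1, 3.9]
gripper_width: 0.352
```

Emit:
servo_tool(
  twist=[
    [0,0,0],
    [0,0,0],
    [0,0,0],
    [0,0,0],
  ],
  xyz=[
    [0.05,0.9,0],
    [0,0,0],
    [0,0,4],
    [0,0,5],
  ],
  fingers=[0.5,0.6,0.6,0.6],
)

```text
time: 20.85
tool_pos: [0.4514, -0.1775, 0.2608]
tool_rot: [0.546, -0.448, 0.547, 0.45]
contact_force: [-0.1, -0.4, 0.2]
gripper_width: 0.6
```

```bash
python3 z7.py 14; python3 -c "
from ov import *
for l,(u,v),z in(('sp tip',(260,270.5),.01),('mugbot',(246,190),.03),('bowl',(308,184),.04),('cups',(352,188),.12),('spblade',(258,350),.0),('sugar',(177,184),.13)):print(l,atz('top',u,v,z).round(3))
print(atz('side',311,222,.01))
"
```

```text
t 20.85 pos [ 0.4514 -0.1775  0.2608] x [-0.003  0.001 -1.   ] jawyaw 1.376 F [-0.1 -0.4  0.2] grip 0.6 q [-0.53 -0.31  1.89 -0.    1.56 -1.9 ]
sp tip [0.495 0.11  0.01 ]
mugbot [0.712 0.171 0.03 ]
bowl [0.741 0.001 0.04 ]
cups [ 0.714 -0.117  0.12 ]
spblade [0.283 0.093 0.   ]
sugar [0.682 0.333 0.13 ]
[0.49455617 0.10436206 0.01      ]
```

View pics/z14.png

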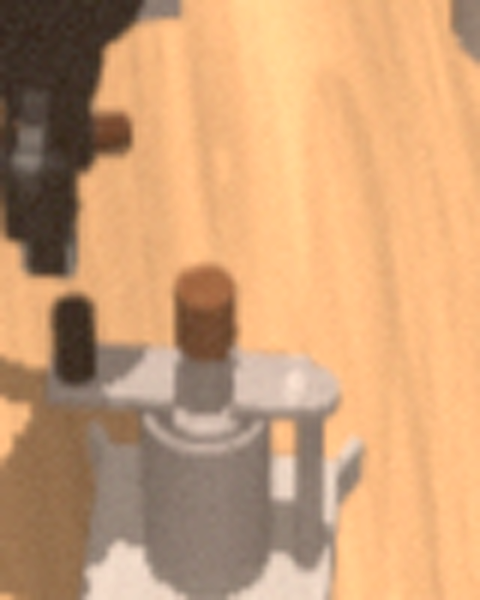

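Emit:
servo_tool(
  twist=[
    [0,0,0],
    [0,0,-0.12],
    [0,0,-0.12],
    [0,0,-0.12],
    [0,0,-0.12],
    [0,0,-0.12],
    [0,0,-0.12],
    [0,0,-0.12],
  ],
  xyz=[
    [0,2,0],
    [0.2,4,0],
    [0.2,4.2,0],
    [0.2,4.2,0],
    [0.2,4.2,0],
    [0.2,4.2,0],
    [0.3,4.2,-1],
    [0.3,4.2,-2],
  ],
  fingers=[0.6,0.6,0.6,0.6,0.6,0.6,0.6,0.6],
)

```text
time: 21.9
tool_pos: [0.4677, 0.1364, 0.2302]
tool_rot: [0.682, -0.186, 0.682, 0.186]
contact_force: [0.4, -0.2, 0.4]
gripper_width: 0.598
```

Emit:
servo_tool(
  twist=[
    [0,0,-0.12],
    [0,0,-0.12],
    [0,0,-0.12],
    [0,0,-0.12],
    [0,0,0],
    [0,0,0],
  ],
  xyz=[
    [0.3,4.2,-2],
    [0.3,4.2,-2],
    [0.3,4.2,-3],
    [0.3,4,-3],
    [0.3,3.4,-3],
    [0,0,0],
  ],
  fingers=[0.6,0.6,0.6,0.6,0.6,0.6],
)

```text
time: 22.65
tool_pos: [0.4794, 0.335, 0.0959]
tool_rot: [0.704, -0.023, 0.71, 0.02]
contact_force: [-0.1, -0.4, -1.0]
gripper_width: 0.598
```

```bash
python3 -c "
from ov import *;rep()
im=save('side','side15.png')[:,:,::-1]
t=[.482,.2475,.0523]
draw('side',im,None,0,t,[],(265,110,80,110),5.4,'c15s.png')
im=save('top','top15.png')[:,:,::-1]
draw('top',im,None,0,t,[],(130,220,130,90),6,'c15t.png')
"
```

```text
t 22.65 pos [0.4794 0.335  0.0959] x [-0.008 -0.004 -1.   ] jawyaw 0.06 F [-0.1 -0.4 -1. ] grip 0.598 q [0.48 0.09 1.81 0.   1.25 0.42]
```

View pics/c15s.png

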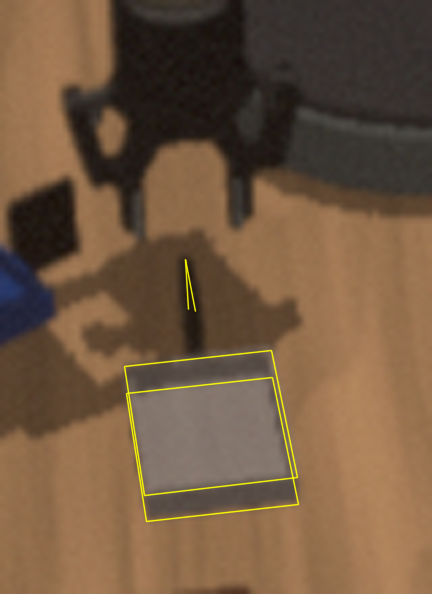

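View pics/c15t.png

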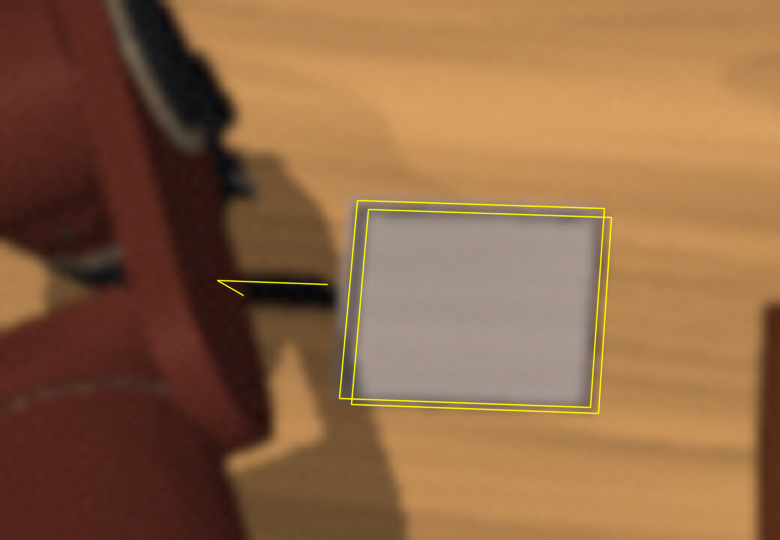

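Emit:
servo_tool(
  twist=[
    [0,0,0],
    [0,0,0],
    [0,0,0],
    [0,0,0],
    [0,0,0],
  ],
  xyz=[
    [-0.15,0.1,-2],
    [0,0,-2.5],
    [0,0,-2],
    [0,0,-0.9],
    [0,0,0],
  ],
  fingers=[0.6,0.6,0.6,0.6,0.6],
)

```text
time: 23.38
tool_pos: [0.4815, 0.3352, 0.0266]
tool_rot: [0.706, -0.02, 0.707, 0.02]
contact_force: [-0.5, -0.5, 0.6]
gripper_width: 0.604
```

```bash
python3 -c "
from ov import *;rep()
im=save('side','side16.png')[:,:,::-1]
draw('side',im,None,0,None,[],(265,110,80,110),5.4,'c16s.png')
"
```

```text
t 23.38 pos [0.4815 0.3352 0.0266] x [-0.001 -0.001 -1.   ] jawyaw 0.057 F [-0.5 -0.5  0.6] grip 0.604 q [ 0.48  0.18  1.84 -0.    1.12  0.42]
```

View pics/c16s.png

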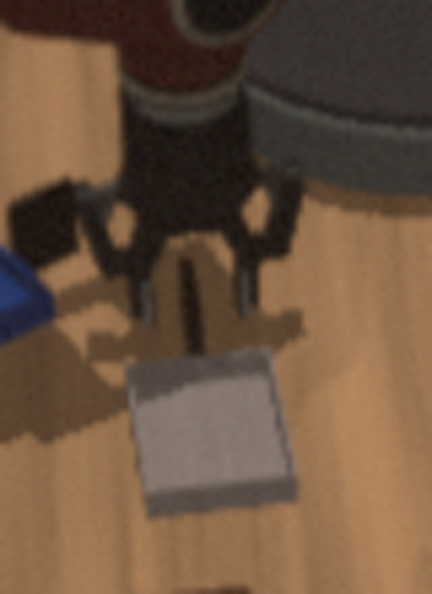

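Emit:
servo_tool(
  twist=[
    [0,0,0],
    [0,0,0],
    [0,0,0],
    [0,0,0],
    [0,0,0],
    [0,0,0],
  ],
  xyz=[
    [-0.3,0,-0.4],
    [0,0,0],
    [0,0,0],
    [0,0,0],
    [0,0,0],
    [0,0,0],
  ],
  fingers=[0.6,0.05,0.02,0.02,0.02,0.02],
)

```text
time: 24.18
tool_pos: [0.479, 0.3358, 0.0238]
tool_rot: [0.707, -0.02, 0.707, 0.02]
contact_force: [-1.9, 0.4, 3.2]
gripper_width: 0.085
```

```bash
python3 -c "
from ov import *;rep()
im=save('side','side17.png')[:,:,::-1]
t=[.482,.2475,.0523]
draw('side',im,None,0,t,[],(265,110,80,110),5.4,'c17s.png')
"
```

```text
t 24.18 pos [0.479  0.3358 0.0238] x [ 0.  0. -1.] jawyaw 0.057 F [-1.9  0.4  3.2] grip 0.085 q [0.48 0.18 1.85 0.   1.11 0.43]
```

View pics/c17s.png

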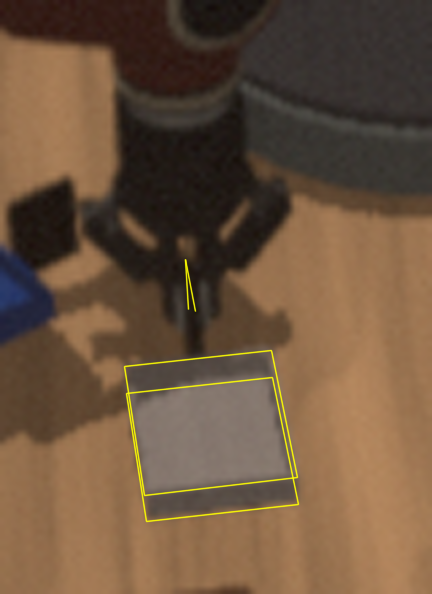

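Emit:
servo_tool(
  twist=[
    [0,0,0],
    [0,0,-0.03],
    [0,0,-0.045],
    [0,0,-0.045],
    [0,0,-0.05],
    [0,0,-0.048],
    [0,0,0],
  ],
  xyz=[
    [0,0,0.1],
    [1.2,-1,0],
    [2.4,-1.9,0],
    [2.8,-2.3,0],
    [2.8,-2.3,0],
    [2.8,-2.4,0],
    [0,0,0],
  ],
  fingers=[0.02,0.02,0.02,0.02,0.02,0.02,0.02],
)

```text
time: 25.1
tool_pos: [0.601, 0.2338, 0.0239]
tool_rot: [0.705, 0.058, 0.704, -0.059]
contact_force: [0.2, 0.3, -2.5]
gripper_width: 0.084
```

```bash
python3 -c "
from ov import *;rep()
s,M,a=tool();p=s['tool_pos'];t=[p[0]+.088*np.sin(a),p[1]-.088*np.cos(a),a];print(t)
im=save('side','side18.png')[:,:,::-1]
draw('side',im,[.507,-.1858,-.161],0,t,[],(265,130,130,200),3,'c18s.png')
"
```

```text
t 25.1 pos [0.601  0.2338 0.0239] x [ 0.001 -0.001 -1.   ] jawyaw -0.165 F [ 0.2  0.3 -2.5] grip 0.084 q [ 0.26  0.3   1.7  -0.    1.14  0.42]
[np.float64(0.5865561276393845), np.float64(0.14701646499401533), np.float64(-0.16535590970923725)]
```

View pics/c18s.png

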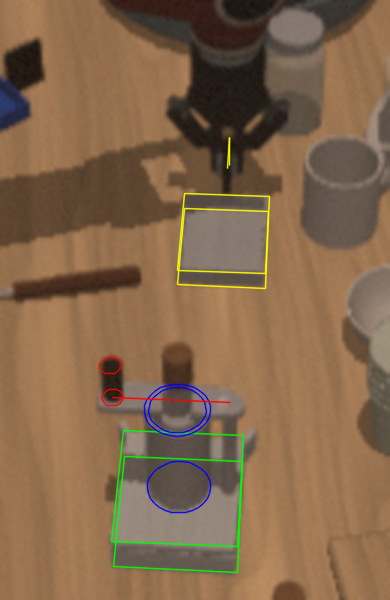

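Emit:
servo_tool(
  twist=[
    [0,0,0],
    [0,0,0],
    [0,0,0],
    [0,0,0],
    [0,0,0],
    [0,0,0],
    [0,0,0],
  ],
  xyz=[
    [-0.3,-2.2,0],
    [-0.4,-3,0],
    [-0.5,-3.5,0],
    [-1.2,-3,0],
    [-1.6,-2.5,0],
    [-1.3,-2.2,0],
    [0,0,0],
  ],
  fingers=[0.02,0.02,0.02,0.02,0.02,0.02,0.02],
)

```text
time: 26.02
tool_pos: [0.5443, 0.0715, 0.0239]
tool_rot: [0.704, 0.057, 0.705, -0.058]
contact_force: [0.4, 1.1, -2.0]
gripper_width: 0.083
```

```bash
cat > z19.py <<'E'
from ov import *
import sys
rep();f=sys.argv[1]
s,M,a=tool();p=s['tool_pos'];t=[p[0]+.088*np.sin(a),p[1]-.088*np.cos(a),a]
P=[.507,-.1858,-.161];c,q=np.cos(P[2]),np.sin(P[2]);d=np.array(t[:2])-P[:2]
print('tray in press frame',(c*d[0]+q*d[1]).round(4),(-q*d[0]+c*d[1]).round(4),round(a-P[2],3))
im=save('side','side'+f+'.png')[:,:,::-1]
draw('side',im,P if len(sys.argv)>2 else None,0,t if len(sys.argv)>2 else None,[],(285,190,90,140),4.2,'c'+f+'.png')
E
python3 z19.py 19 1; python3 -c "
from ov import *
draw('side',cv2.imread('pics/side19.png'),None,0,None,[],(295,220,70,70),8,'c19b.png')
"
```

```text
t 26.02 pos [0.5443 0.0715 0.0239] x [-0.001 -0.    -1.   ] jawyaw -0.163 F [ 0.4  1.1 -2. ] grip 0.083 q [-0.    0.1   1.94 -0.    1.11  0.16]
tray in press frame -0.0046 0.1719 -0.002
```

View pics/c19.png

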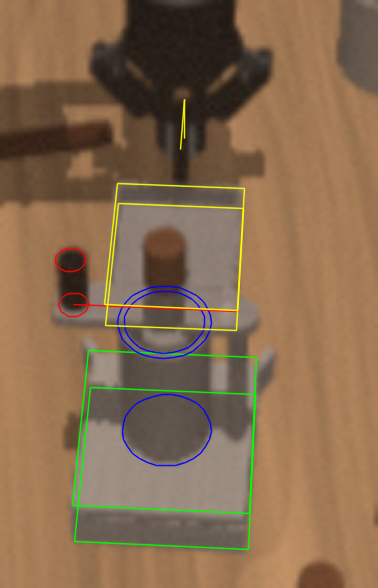

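View pics/c19b.png

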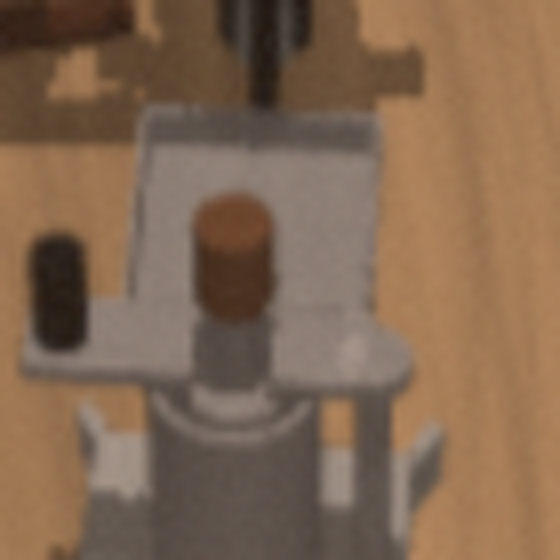

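```bash
python3 -c "
from ov import *
for z in(.028,.04):
  for x in(-.06,0,.06):
    c,s=np.cos(-.161),np.sin(-.161)
    print(z,x,(np.array(proj('side',[.507+c*x-s*.08,-.1858+s*x+c*.08,z]))-[295,220]+.5)*8)
"
```

```text
0.028 -0.06 [ 81.81919144 408.02743922]
0.028 0 [252.34146843 414.93483386]
0.028 0.06 [423.38138421 421.8315302 ]
0.04 -0.06 [ 80.52041585 386.57950324]
0.04 0 [251.96899447 393.49124773]
0.04 0.06 [423.9411544  400.39430414]
```

```bash
python3 - <<'E'
from ov import *
h=.0555;g=.062
o=lambda x,y:(325+x/8-.44,235+y/8-.44)
T=[("top",(h,g,.04),o(235,118)),("top",(-h,g,.04),o(150,428)),("top",(-h,-g,.04),o(500,520)),("top",(h,-g,.04),o(584,208))]
T2=T+[("top",(0,0,.15),(373.6,267.7))]
w=lambda x,y:(295+x/8-.44,220+y/8-.44)
S=[("side",(0,0,.15),(323.9,266.4)),("side",(-.055,0,.205),w(58,246)),("side",(-.055,0,.163),w(60,340)),
("side",(-h,-g,.04),(290+85/6-.42,235+458/6-.42)),("side",(h,-g,.04),(290+322/6-.42,235+468/6-.42)),
("side",(-h,-g,0.0),(290+75/6-.42,235+500/6-.42)),("side",(h,-g,0.0),(290+320/6-.42,235+518/6-.42))]
for X in(T,T2,S,T2+S): print(*fit(X,[.507,-.186,-.16]))
E
```

```text
[ 0.50584454 -0.18696842 -0.18175125] [[-0.8, -0.9], [-0.7, 0.0], [1.1, 1.0], [0.5, -0.1]]
[ 0.50554846 -0.18592563 -0.18271386] [[-1.1, -0.9], [-1.1, 0.1], [0.7, 1.1], [0.1, 0.0], [1.1, -0.2]]
[ 0.50771854 -0.18675128 -0.18576296] [[0.0, 0.0], [-0.1, 0.9], [0.3, -0.1], [-2.3, -1.2], [0.3, -0.2], [0.0, 0.4], [0.4, 0.0]]
[ 0.50682936 -0.1864433  -0.17989067] [[-1.0, -1.3], [-0.9, -0.3], [1.0, 0.6], [0.3, -0.5], [1.4, -0.7], [-0.3, -0.1], [-0.5, 0.9], [-0.1, -0.1], [-2.5, -1.1], [0.1, -0.3], [-0.2, 0.4], [0.2, -0.1]]
```

Emit:
servo_tool(
  twist=[
    [0,0,-0.022],
    [0,0,0],
    [0,0,0],
    [0,0,0],
  ],
  xyz=[
    [1.1,0,0],
    [-0.22,-1.18,0],
    [-0.28,-1.48,0],
    [0,0,0],
  ],
  fingers=[0.02,0.02,0.02,0.02],
)

```text
time: 26.58
tool_pos: [0.5514, 0.0449, 0.0239]
tool_rot: [0.704, 0.065, 0.704, -0.065]
contact_force: [-0.2, -0.6, -2.1]
gripper_width: 0.086
```

```bash
sed -i 's/P=\[.507,-.1858,-.161\]/P=[.5075,-.1866,-.185]/;s/(285,190,90,140),4.2/(290,210,75,75),8/' z19.py; python3 z19.py 20; python3 -c "
from ov import *
draw('top',vision.grab_frame('top')[:,:,::-1],None,0,None,[],(300,220,110,90),7,'c20t.png')"
```

```text
t 26.57 pos [0.5514 0.0449 0.0239] x [-0.001 -0.    -1.   ] jawyaw -0.184 F [-0.2 -0.6 -2.1] grip 0.086 q [-0.05  0.11  1.93 -0.    1.11  0.13]
tray in press frame 0.0007 0.1476 0.001
```

View pics/c20.png

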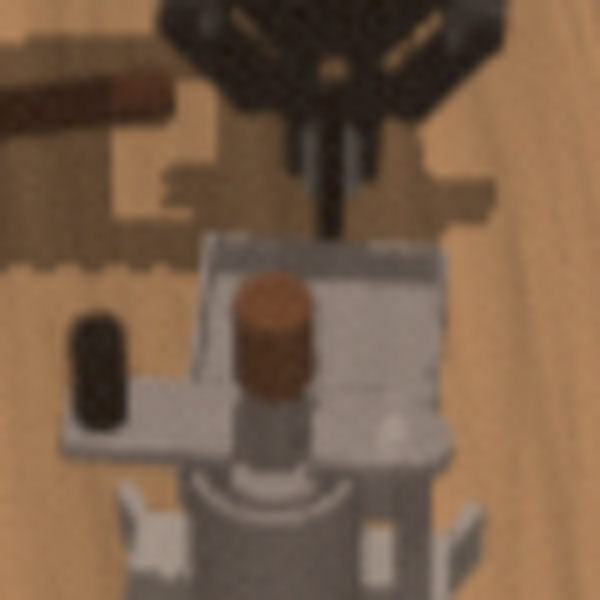

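View pics/c20t.png

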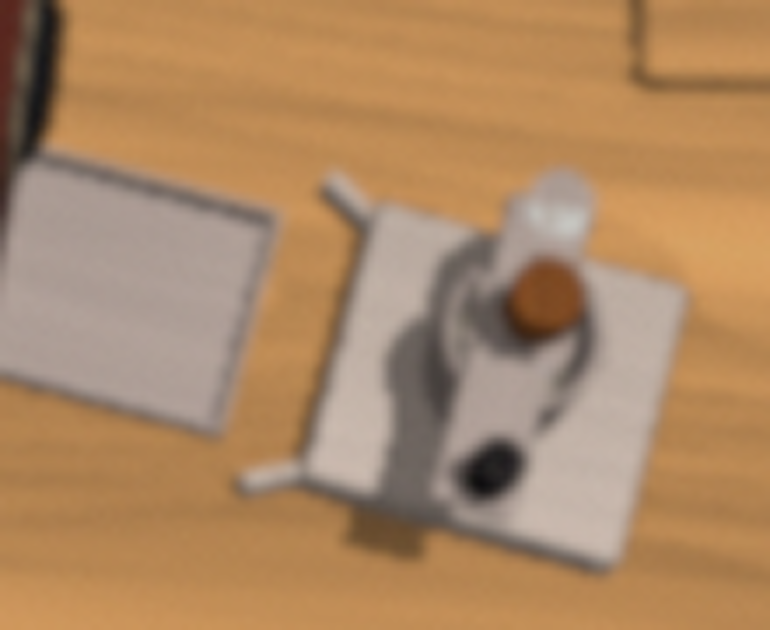

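Emit:
servo_tool(
  twist=[
    [0,0,-0.012],
    [0,0,0],
    [0,0,0],
    [0,0,0],
    [0,0,0],
  ],
  xyz=[
    [0,-0.6,0],
    [-0.2,-1,0],
    [-0.2,-1,0],
    [-0.2,-1,0],
    [0,0,0],
  ],
  fingers=[0.02,0.02,0.02,0.02,0.02],
)

```text
time: 27.3
tool_pos: [0.5457, 0.0091, 0.0243]
tool_rot: [0.704, 0.069, 0.704, -0.069]
contact_force: [-0.0, -0.0, -2.6]
gripper_width: 0.087
```

```bash
python3 z19.py 21; python3 -c "
from ov import *
draw('top',vision.grab_frame('top')[:,:,::-1],None,0,None,[],(300,220,110,90),7,'c21t.png')"
```

```text
t 27.3 pos [0.5457 0.0091 0.0243] x [-0.  0. -1.] jawyaw -0.196 F [-0.  -0.  -2.6] grip 0.087 q [-0.12  0.09  1.95  0.    1.11  0.08]
tray in press frame 0.0005 0.1114 -0.011
```

View pics/c21t.png

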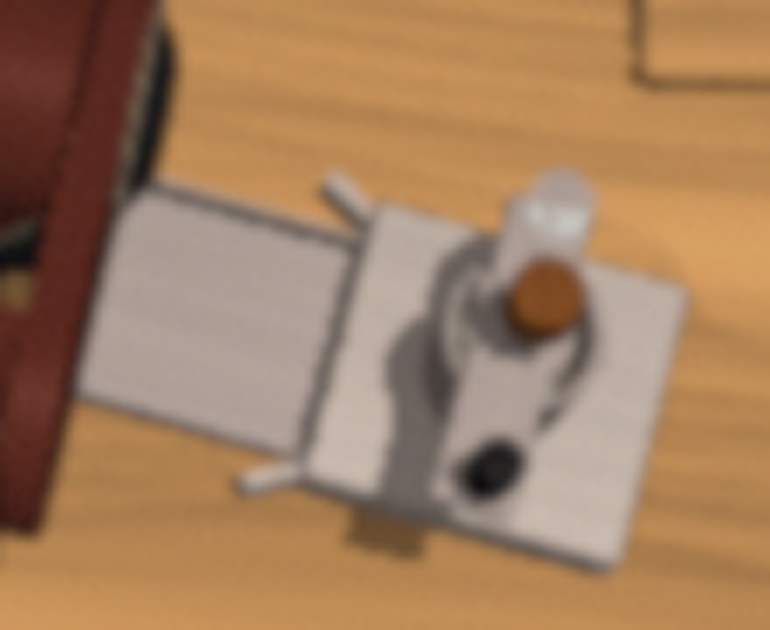

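```bash
python3 -c "
from ov import *
im=vision.grab_frame('top')[:,:,::-1].copy()
for z in(.024,.1,.2,.3,.4):
  u=proj('top',[.5457,.0091,z]);cv2.circle(im,(int(u[0]),int(u[1])),2,(0,255,0),-1);print(z,u)
cv2.imwrite('pics/c22t.png',cv2.resize(im[150:400,180:420],None,fx=2.4,fy=2.4))
im=cv2.imread('pics/side21.png')
for z in(.024,.1,.2,.3,.4):
  u=proj('side',[.5457,.0091,z]);cv2.circle(im,(int(u[0]),int(u[1])),2,(0,255,0),-1)
cv2.imwrite('pics/c22s.png',cv2.resize(im[60:320,180:420],None,fx=2.3,fy=2.3))
"
```

```text
0.024 (np.float64(298.5912034129724), np.float64(254.31508618765392))
0.1 (np.float64(297.60142929237736), np.float64(248.72119185079973))
0.2 (np.float64(296.114565452481), np.float64(240.31670855688878))
0.3 (np.float64(294.3674009572689), np.float64(230.4390466884195))
0.4 (np.float64(292.2851383589048), np.float64(218.66430758753327))
```

View pics/c22t.png

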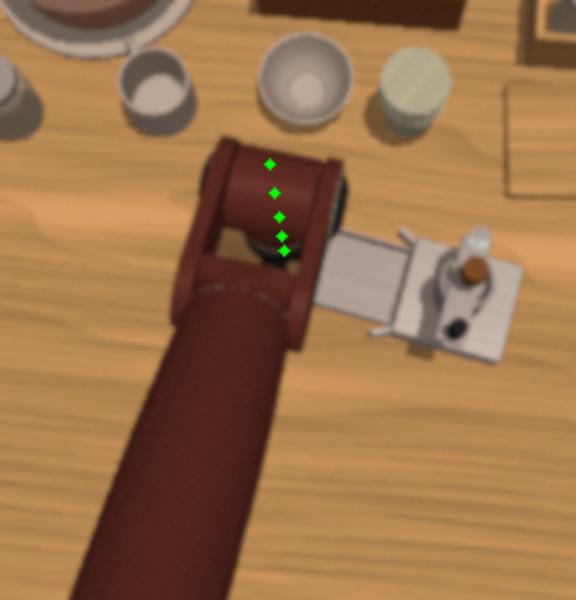

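View pics/c22s.png

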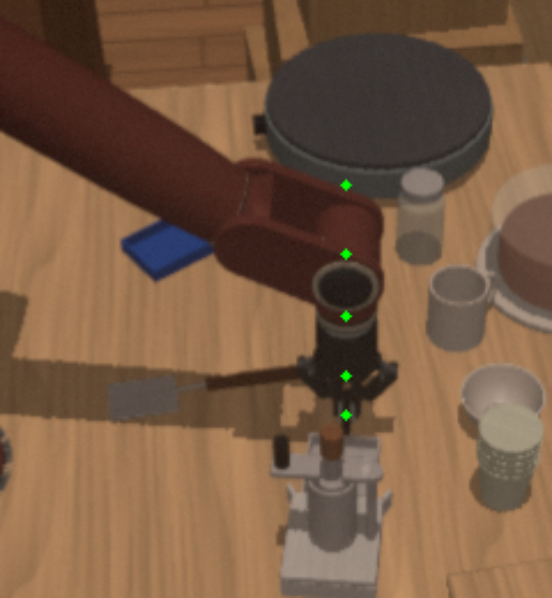

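Emit:
servo_tool(
  twist=[
    [0,0,0],
    [0,0,0],
    [0,0,0],
    [0,0,0],
  ],
  xyz=[
    [-0.15,-0.8,0],
    [-0.19,-1,0],
    [-0.19,-1,0],
    [0,0,0],
  ],
  fingers=[0.02,0.02,0.02,0.02],
)

```text
time: 27.95
tool_pos: [0.5404, -0.0189, 0.0243]
tool_rot: [0.704, 0.069, 0.704, -0.069]
contact_force: [-0.2, -0.3, -2.8]
gripper_width: 0.085
```

```bash
python3 z19.py 23; python3 -c "
from ov import *
draw('top',vision.grab_frame('top')[:,:,::-1],None,0,None,[],(300,220,110,90),7,'c23t.png')"
```

```text
t 27.95 pos [ 0.5404 -0.0189  0.0243] x [ 0. -0. -1.] jawyaw -0.196 F [-0.2 -0.3 -2.8] grip 0.085 q [-0.17  0.08  1.96 -0.    1.11  0.02]
tray in press frame 0.0005 0.0829 -0.011
```

View pics/c23t.png

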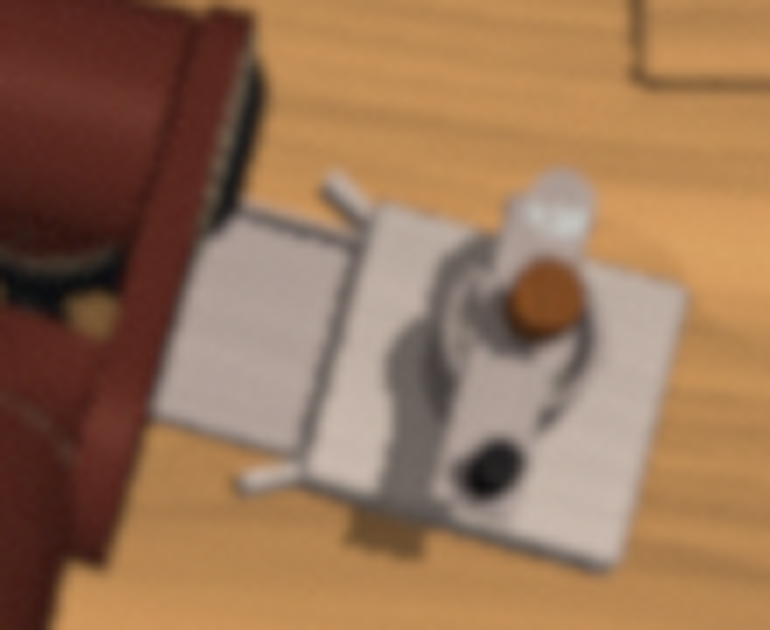

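Entering freely with no force; on to d ≈ 20 mm.

Emit:
servo_tool(
  twist=[
    [0,0,0],
    [0,0,0],
    [0,0,0],
    [0,0,0],
  ],
  xyz=[
    [-0.19,-1,0],
    [-0.19,-1,0],
    [-0.19,-1,0],
    [0,0,0],
  ],
  fingers=[0.02,0.02,0.02,0.02],
)

```text
time: 28.55
tool_pos: [0.5347, -0.0489, 0.0243]
tool_rot: [0.704, 0.069, 0.704, -0.069]
contact_force: [0.4, 0.2, -2.4]
gripper_width: 0.081
```

Emit:
servo_tool(
  twist=[
    [0,0,0],
    [0,0,0],
    [0,0,0],
    [0,0,0],
    [0,0,0],
  ],
  xyz=[
    [-0.19,-1,0],
    [-0.19,-1,0],
    [-0.19,-1,0],
    [0,0,0],
    [0,0,0],
  ],
  fingers=[0.02,0.02,0.02,0.02,0.02],
)

```text
time: 29.18
tool_pos: [0.5291, -0.078, 0.0243]
tool_rot: [0.704, 0.069, 0.704, -0.069]
contact_force: [-0.1, 0.1, -2.4]
gripper_width: 0.088
```

```bash
python3 z19.py 24; python3 -c "
from ov import *
draw('top',vision.grab_frame('top')[:,:,::-1],None,0,None,[],(300,220,110,90),7,'c24t.png')"
```

```text
t 29.18 pos [ 0.5291 -0.078   0.0243] x [-0.  0. -1.] jawyaw -0.195 F [-0.1  0.1 -2.4] grip 0.088 q [-0.29  0.07  1.97  0.    1.1  -0.09]
tray in press frame 0.0004 0.0227 -0.01
```

View pics/c24t.png

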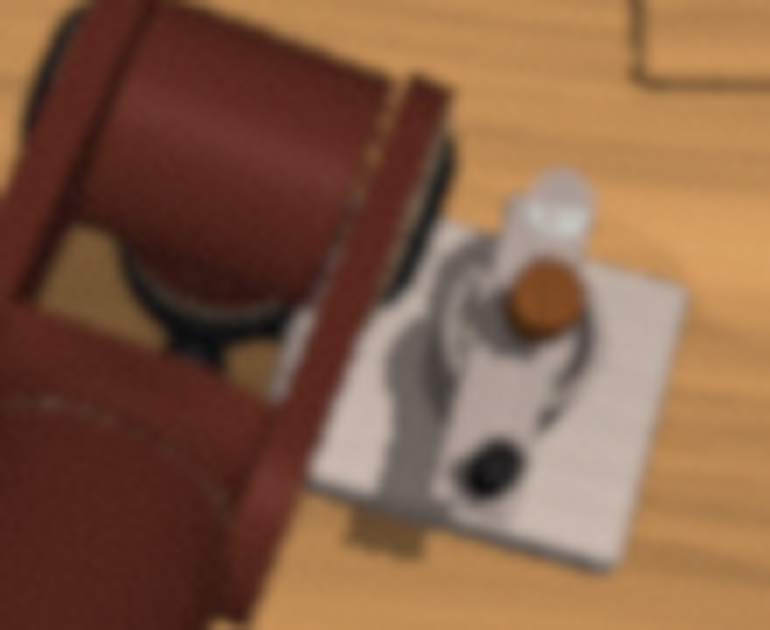

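View pics/c24.png

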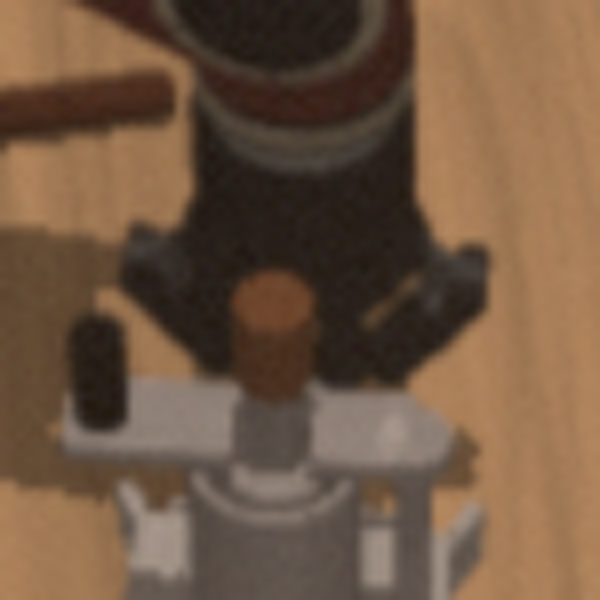

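Emit:
servo_tool(
  twist=[
    [0,0,0],
    [0,0,0],
    [0,0,0],
    [0,0,0],
    [0,0,0],
    [0,0,0],
    [0,0,0],
    [0,0,0],
  ],
  xyz=[
    [0,0,0],
    [0,0,0],
    [0.28,1.5,0],
    [0.38,2,0],
    [0.28,1.5,0],
    [0,0,0],
    [0,0,0],
    [0,0,0],
  ],
  fingers=[0.4,0.4,0.4,0.4,0.4,0.05,0,0],
)

```text
time: 30.28
tool_pos: [0.5385, -0.0284, 0.0243]
tool_rot: [0.704, 0.069, 0.704, -0.069]
contact_force: [1.0, -0.4, 0.7]
gripper_width: -0.002
```

```bash
python3 z19.py 25; python3 -c "
from ov import *
draw('top',vision.grab_frame('top')[:,:,::-1],None,0,None,[],(280,220,120,90),6.5,'c25t.png')"
```

```text
t 30.27 pos [ 0.5385 -0.0284  0.0243] x [-0. -0. -1.] jawyaw -0.196 F [ 1.  -0.4  0.7] grip -0.002 q [-0.19  0.08  1.96 -0.    1.11  0.  ]
tray in press frame 0.0004 0.0732 -0.011
```

View pics/c25t.png

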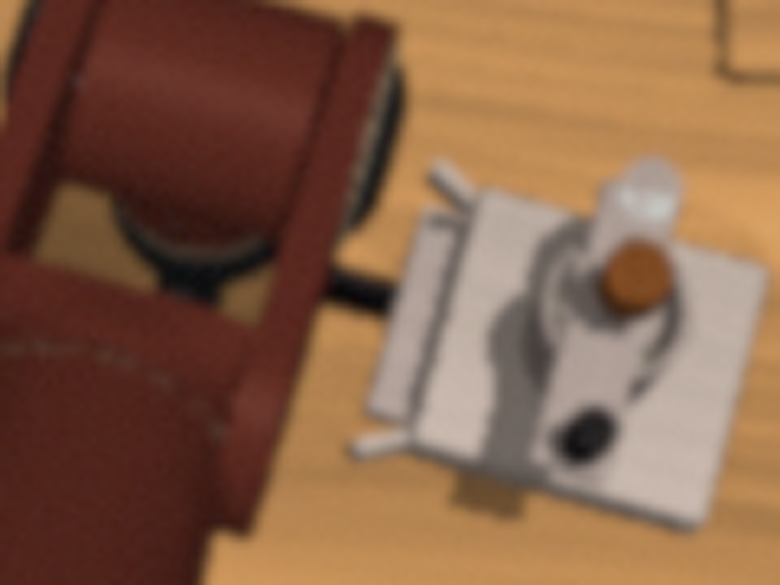

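View pics/c25.png

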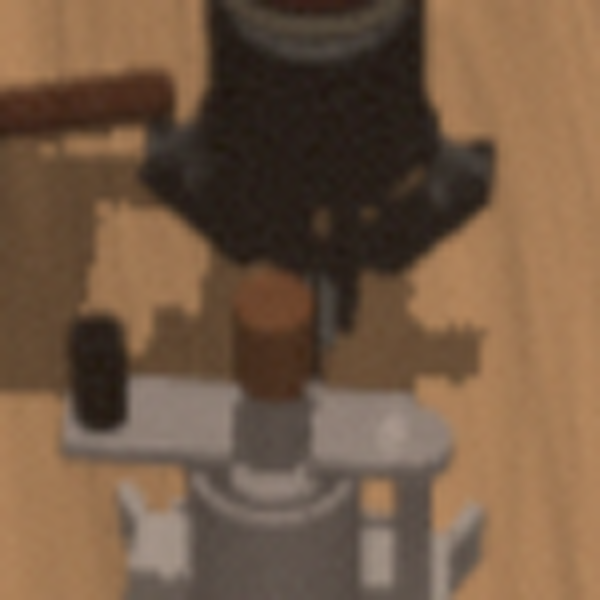

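Emit:
servo_tool(
  twist=[
    [0,0,0],
    [0,0,0],
    [0,0,0],
    [0,0,0],
    [0,0,0],
    [0,0,0],
  ],
  xyz=[
    [-0.15,-0.8,0],
    [-0.15,-0.8,0],
    [-0.13,-0.7,0],
    [-0.13,-0.7,0],
    [-0.13,-0.7,0],
    [0,0,0],
  ],
  fingers=[0,0,0,0,0,0],
)

```text
time: 31.12
tool_pos: [0.5315, -0.0657, 0.0243]
tool_rot: [0.704, 0.069, 0.704, -0.069]
contact_force: [0.2, -1.1, 0.1]
gripper_width: -0.005
```

```bash
python3 z19.py 26; python3 -c "
from ov import *
draw('top',vision.grab_frame('top')[:,:,::-1],None,0,None,[],(280,220,120,90),6.5,'c26t.png')"
```

```text
t 31.12 pos [ 0.5315 -0.0657  0.0243] x [-0. -0. -1.] jawyaw -0.196 F [ 0.2 -1.1  0.1] grip -0.005 q [-0.26  0.07  1.97 -0.    1.1  -0.07]
tray in press frame 0.0004 0.0353 -0.011
```

View pics/c26t.png

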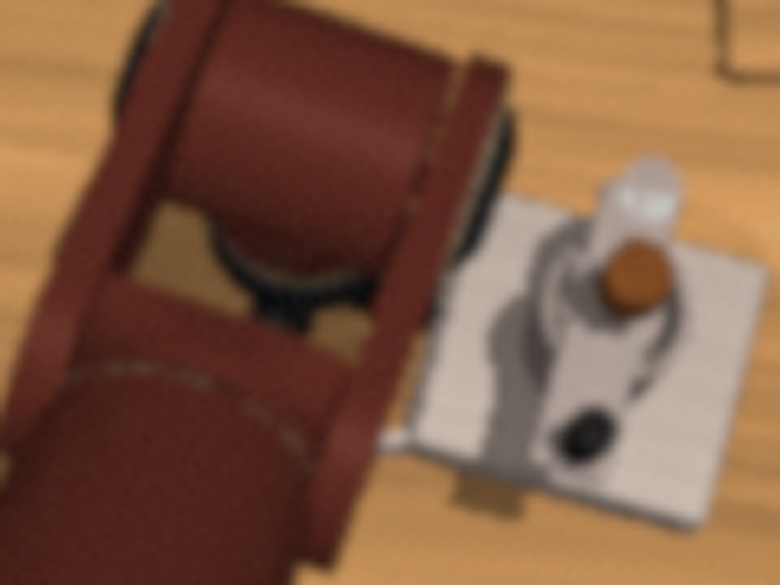

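Emit:
servo_tool(
  twist=[
    [0,0,0],
    [0,0,0],
    [0,0,0],
  ],
  xyz=[
    [-0.06,-0.3,0],
    [-0.06,-0.3,0],
    [0,0,0],
  ],
  fingers=[0,0,0],
)

```text
time: 31.6
tool_pos: [0.5308, -0.0688, 0.0243]
tool_rot: [0.704, 0.071, 0.704, -0.067]
contact_force: [2.3, 9.3, 0.9]
gripper_width: 0.002
```

Emit:
servo_tool(
  twist=[
    [0,0,0],
    [0,0,0],
  ],
  xyz=[
    [-0.05,-0.25,0],
    [0,0,0],
  ],
  fingers=[0,0],
)

```text
time: 31.85
tool_pos: [0.5308, -0.0688, 0.0244]
tool_rot: [0.704, 0.073, 0.703, -0.066]
contact_force: [4.8, 17.8, 1.7]
gripper_width: -0.001
```

Emit:
servo_tool(
  twist=[
    [0,0,0],
    [0,0,0],
  ],
  xyz=[
    [-0.05,-0.25,0],
    [0,0,0],
  ],
  fingers=[0,0],
)

```text
time: 32.1
tool_pos: [0.5308, -0.0689, 0.0244]
tool_rot: [0.704, 0.075, 0.703, -0.064]
contact_force: [5.8, 27.7, 1.8]
gripper_width: -0.003
```

Emit:
servo_tool(
  twist=[
    [0,0,0],
    [0,0,0],
    [0,0,0],
    [0,0,0],
    [0,0,0],
    [0,0,0],
  ],
  xyz=[
    [0.3,1.5,0],
    [0.4,2,0],
    [0.4,2,3],
    [0,3,5],
    [0,4,5],
    [0,5,4],
  ],
  fingers=[0,0,0,0,0,0],
)

```text
time: 32.85
tool_pos: [0.541, 0.0974, 0.1947]
tool_rot: [0.705, 0.069, 0.703, -0.07]
contact_force: [0.7, 0.2, 0.3]
gripper_width: -0.0
```

Emit:
servo_tool(
  twist=[
    [0,0,0],
    [0,0,0],
    [0,0,0],
  ],
  xyz=[
    [0,5,0],
    [0,5,0],
    [0,4,0],
  ],
  fingers=[0,0,0],
)

```text
time: 33.22
tool_pos: [0.5403, 0.2385, 0.1923]
tool_rot: [0.704, 0.068, 0.704, -0.069]
contact_force: [1.0, -1.0, -0.2]
gripper_width: -0.002
```

```bash
python3 -c "
from ov import *;rep()
P=[.5075,-.1866,-.185]
draw('top',save('top','top27.png')[:,:,::-1],None,0,None,[],(310,225,95,85),8,'c27t.png')
draw('side',save('side','side27.png')[:,:,::-1],P,0,P,[],(285,220,80,110),5.4,'c27s.png')
for x in(.056,.104):
  print([ (proj('top',[P[0]-np.sin(P[2])*x,P[1]+np.cos(P[2])*x,z])-np.array([310,225])+.5)*8 for z in(.022,.06)])
"
```

```text
t 33.23 pos [0.5403 0.2385 0.1923] x [ 0.001 -0.001 -1.   ] jawyaw -0.194 F [ 1.  -1.  -0.2] grip -0.002 q [ 0.29 -0.    1.73 -0.    1.41  0.48]
[array([320.74103328, 356.45125218]), array([328.16891044, 337.86751721])]
[array([183.33187774, 318.67208323]), array([186.94973282, 299.07662131])]
```

View pics/c27t.png

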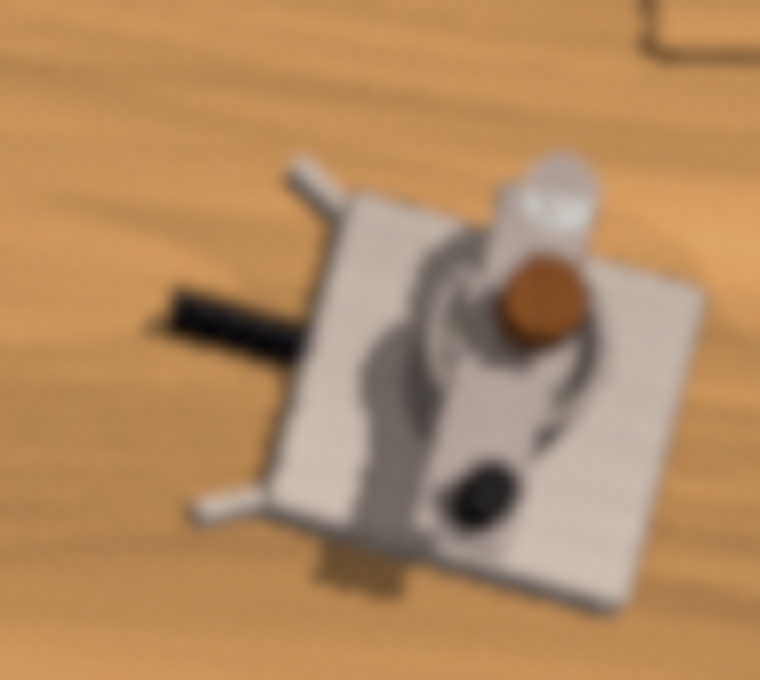

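View pics/c27s.png

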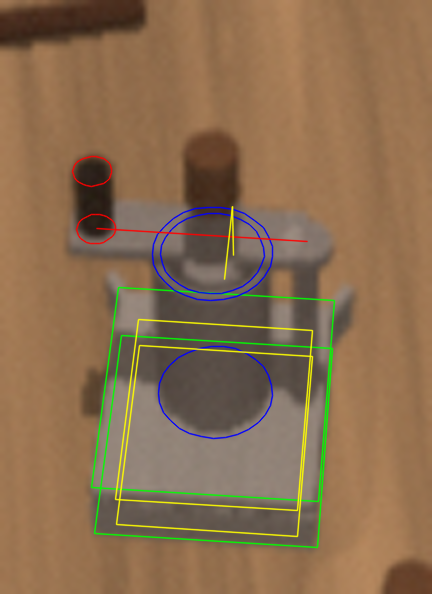

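View pics/side27.png

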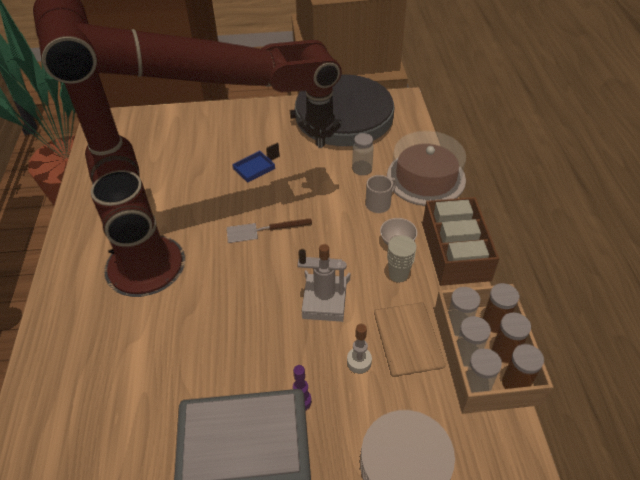

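View pics/top27.png

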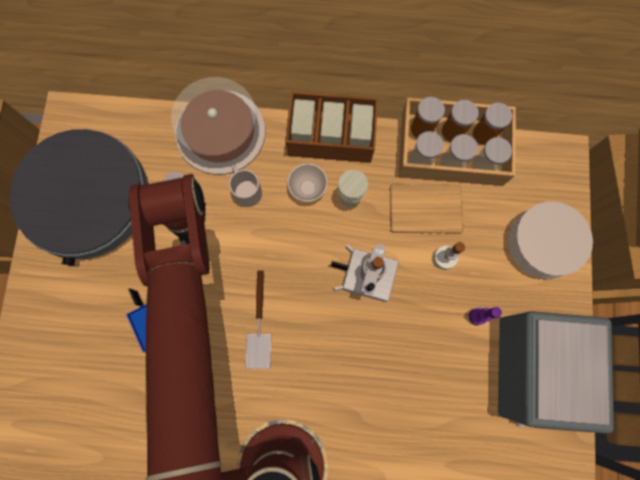

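```bash
python3 -c "
from ov import *
P=[.5075,-.1866,-.185]
f=lambda y,z,x=0:((proj('top',[P[0]+np.cos(P[2])*x-np.sin(P[2])*y,P[1]+np.sin(P[2])*x+np.cos(P[2])*y,z])-np.array([310,225])+.5)*8).round(1)
print('edge',f(.062,.04),f(.062,.04,.0555),f(.062,.04,-.0555));
for d in(0,.005,.01):print(d,f(.104+d,.06),f(.104+d,.02))
im=cv2.imread('pics/top27.png')
o=cv2.resize(im[250:285,322:362],None,fx=18,fy=18,interpolation=2);cv2.imwrite('pics/c28.png',np.clip(o*1.3,0,255).astype('uint8'))
"
```

```text
edge [306.8 343. ] [349.3 185.6] [263.6 502.9]
0 [186.9 299.1] [183.1 319.7]
0.005 [172.3 295. ] [168.9 315.8]
0.01 [157.6 291. ] [154.6 311.8]
```

View pics/c28.png

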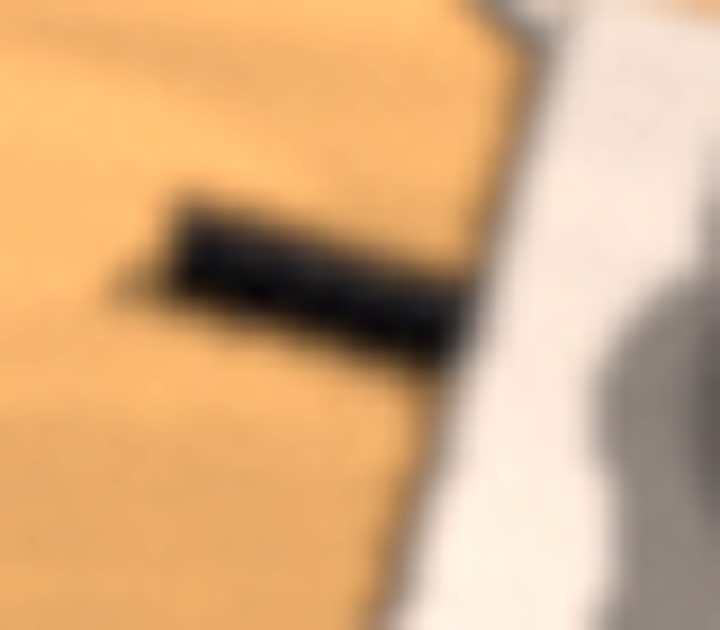

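```bash
python3 -c "
from ov import *
P=[.4822,.2475,.0545]
f=lambda y,z,x=0:((proj('top',[P[0]+np.cos(P[2])*x-np.sin(P[2])*y,P[1]+np.sin(P[2])*x+np.cos(P[2])*y,z])-np.array([160,245])+.5)*8).round(1)
for x in(-.004,.004):print('end',f(.104,.06,x),f(.104,.02,x),f(.104,0,x))
print('pan',f(.056,.022,.045),f(.056,.022,-.045),f(-.056,.022,.045),f(-.056,.022,-.045))
im=cv2.imread('pics/top0.png')
o=cv2.resize(im[255:285,160:200],None,fx=18,fy=18,interpolation=2);cv2.imwrite('pics/c29.png',np.clip(o*1.3,0,255).astype('uint8'))
"
```

```text
end [ 49.5 186.5] [ 83.5 205.8] [ 99.8 215.1]
end [ 51.8 162.5] [ 85.7 182.4] [101.9 192. ]
pan [235.9  66.8] [213.5 330.6] [565.3  77.6] [547.2 341.8]
```

View pics/c29.png

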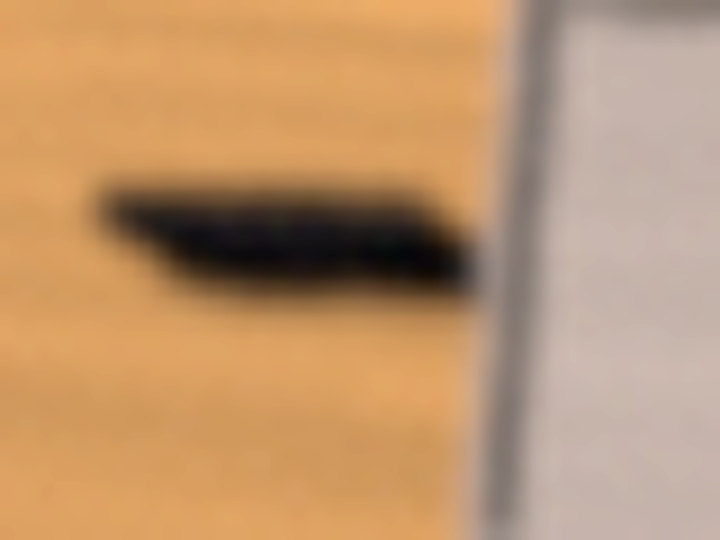

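Emit:
servo_tool(
  twist=[
    [0,0,0],
    [0,0,0],
    [0,0,0],
    [0,0,0],
    [0,0,0],
    [0,0,0],
    [0,0,0],
    [0,0,0],
  ],
  xyz=[
    [0,-3,0],
    [0,-5,0],
    [0,-5,0],
    [0,-5,-3],
    [-0.2,-4,-5],
    [-0.2,-3,-5],
    [-0.1,-2.5,-3.8],
    [0,0,0],
  ],
  fingers=[0,0,0,0,0,0,0,0],
)

```text
time: 34.33
tool_pos: [0.5319, -0.0386, 0.0217]
tool_rot: [0.701, 0.07, 0.706, -0.07]
contact_force: [0.1, 0.4, 1.0]
gripper_width: -0.002
```

Emit:
servo_tool(
  twist=[
    [0,0,0],
    [0,0,0],
    [0,0,0],
    [0,0,0],
  ],
  xyz=[
    [-0.19,-1,0],
    [-0.19,-1,0],
    [-0.1,-0.6,0],
    [0,0,0],
  ],
  fingers=[0,0,0,0],
)

```text
time: 34.83
tool_pos: [0.5312, -0.0635, 0.0263]
tool_rot: [0.704, 0.069, 0.703, -0.069]
contact_force: [0.3, 0.2, 0.4]
gripper_width: -0.0
```

Emit:
servo_tool(
  twist=[
    [0,0,0],
    [0,0,0],
    [0,0,0],
    [0,0,0],
  ],
  xyz=[
    [-0.08,-0.4,0],
    [-0.06,-0.3,0],
    [-0.06,-0.3,0],
    [0,0,0],
  ],
  fingers=[0,0,0,0],
)

```text
time: 35.33
tool_pos: [0.5296, -0.0686, 0.0256]
tool_rot: [0.704, 0.073, 0.703, -0.066]
contact_force: [3.2, 17.8, 2.0]
gripper_width: 0.001
```

Emit:
servo_tool(
  twist=[
    [0,0,0],
    [0,0,0],
  ],
  xyz=[
    [0.4,0,0],
    [0,0,0],
  ],
  fingers=[0,0],
)

```text
time: 35.58
tool_pos: [0.5318, -0.069, 0.0251]
tool_rot: [0.702, 0.072, 0.705, -0.066]
contact_force: [-2.9, 15.5, 4.9]
gripper_width: 0.002
```

Emit:
servo_tool(
  twist=[
    [0,0,0],
    [0,0,0],
    [0,0,0],
  ],
  xyz=[
    [-0.4,0,0],
    [-0.4,0,0],
    [0,0,0],
  ],
  fingers=[0,0,0],
)

```text
time: 35.95
tool_pos: [0.5274, -0.0683, 0.0262]
tool_rot: [0.706, 0.073, 0.702, -0.065]
contact_force: [10.2, 19.5, -0.1]
gripper_width: 0.001
```

Emit:
servo_tool(
  twist=[
    [0,0,0],
    [0,0,0],
    [0,0,0],
    [0,0,0],
    [0,0,0],
    [0,0,0],
    [0,0,0],
    [0,0,0],
  ],
  xyz=[
    [0.4,0.8,0],
    [0.3,1.5,0],
    [0.4,2,0],
    [0.4,2,3],
    [0,3,5],
    [0,4,5],
    [0,5,4],
    [0,5,0],
  ],
  fingers=[0,0,0,0,0,0,0,0],
)

```text
time: 36.95
tool_pos: [0.542, 0.1597, 0.1984]
tool_rot: [0.707, 0.07, 0.701, -0.068]
contact_force: [0.5, 0.4, -0.7]
gripper_width: -0.002
```

Emit:
servo_tool(
  twist=[
    [0,0,0],
    [0,0,0],
    [0,0,0],
  ],
  xyz=[
    [0,5,0],
    [0,4,0],
    [0,0,0],
  ],
  fingers=[0,0,0],
)

```text
time: 37.33
tool_pos: [0.5389, 0.2501, 0.1928]
tool_rot: [0.704, 0.067, 0.704, -0.068]
contact_force: [0.0, -0.4, -0.5]
gripper_width: -0.001
```

```bash
python3 -c "
from ov import *;rep()
im=save('top','top30.png')[:,:,::-1]
o=cv2.resize(im[250:285,322:362],None,fx=18,fy=18,interpolation=2);cv2.imwrite('pics/c30.png',np.clip(o*1.3,0,255).astype('uint8'))
draw('side',save('side','side30.png')[:,:,::-1],None,0,None,[],(285,220,80,110),5.4,'c30s.png')
"
```

```text
t 37.33 pos [0.5389 0.2501 0.1928] x [-0.001 -0.    -1.   ] jawyaw -0.191 F [ 0.  -0.4 -0.5] grip -0.001 q [ 0.31  0.01  1.72 -0.    1.41  0.5 ]
```

View pics/c30.png

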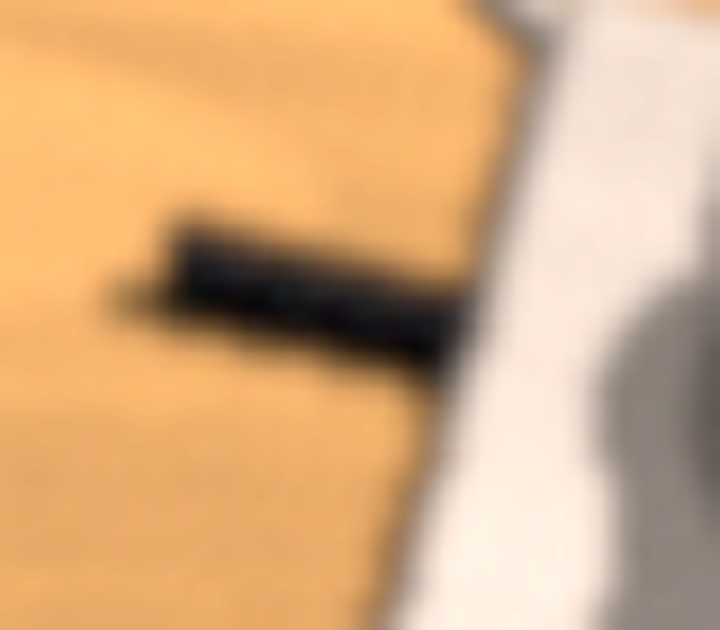

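View pics/c30s.png

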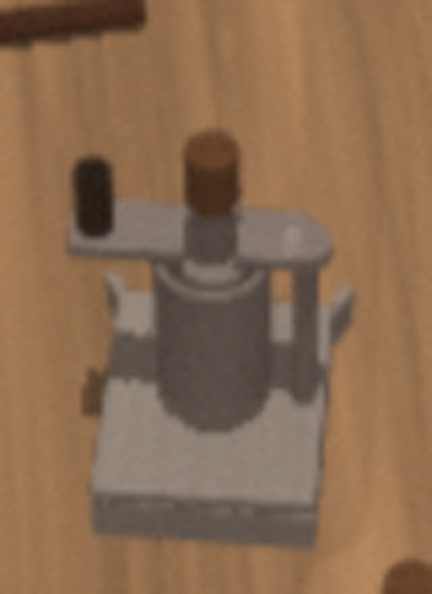

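View pics/side30.png

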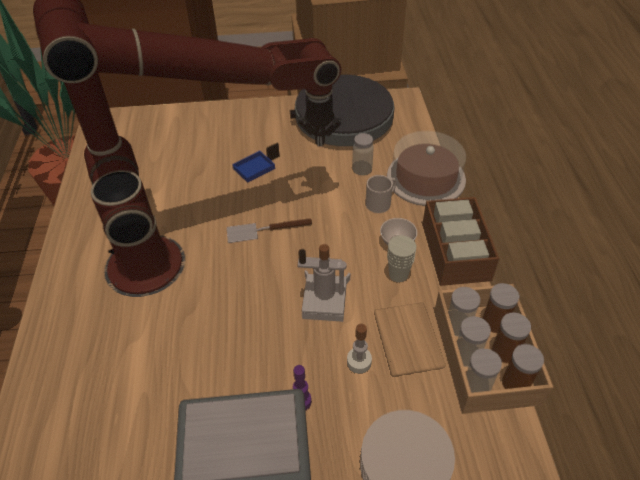

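```bash
python3 -c "
from h import *;rep();print(job.job_done())"
```

```text
t 37.42 pos [0.5393 0.2477 0.1928] x [-0.001 -0.001 -1.   ] jawyaw -0.194 F [-0.6 -0.4 -0.4] grip 0.001 q [ 0.31  0.01  1.73 -0.    1.41  0.5 ]
the job is handed in; nothing more can be done
None
```

The press is back together and I handed the job in at about 37 s, but I could not confirm to the millimetre by camera that the tray is fully home.

- **Latch opened:** I swung the arm to about 1.5 rad, and the mouth was clear in the pictures.
- **Plunger seated:** I lowered the narrower plunger while gripped, with no contact force on the way down, and let go only once it was on the floor. Contact came at the expected height, tool tip at 0.190 m. In the pictures its collar sits just below the rim.
- **Latch shut:** I pushed the arm against its stop, where the force rose to 19 N. The pictures show the stem in the notch.
- **Tray inserted:** The tray slid into the slot with no force. I finished by pushing on the end of the tab until it stopped hard, at up to 28 N. A second push with a sideways wiggle stopped at the same depth. The tab is outside the slot.

**Checks that disagreed:** Measured against the base edge in the top picture, the tray could be 3–5 mm short of home. Measured against the barrel rim it is within about 1 mm. I trusted the hard, repeatable stop. The wiggle also shifted the tab sideways by 2–3 mm, and it may be tilted by about 0.02–0.03 rad; it still looks centred between the cheeks.

The wide plunger, the purple and blue look-alikes and the other things on the counter look undisturbed in the last pictures.

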